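Push a stuck rock core out of a core holder

ROBOT

A 6-joint arm with a two-finger parallel gripper is mounted at the origin on a cart in front of the work surface, level with it; the furniture and walls round the work are solid. World frame = base frame: x ahead of the robot, y to its left, z up, the work surface at z = 0. Lengths are in mm, angles in rad, forces in N, time in s.
With the tool pointing down it reaches from about 350 to 775 mm from the base axis. Payload 7.3 kg.
Tool frame: the origin (TCP) lies midway between the tips of the shut fingers; the grasp point (between the pads) lies 19 mm behind it; x points along the fingers, z is the direction in which the jaws open and shut, and the axes are right-handed (so a half turn about x gives the same grasp; the last joint's range is limited). The gripper opens to 92 mm and grips with 3 to 60 N. Pads are 19 mm wide; open, the fingers measure 130 mm over their backs; the gripper's body (75 mm by 190 mm) begins 47 mm behind the grasp point.
Start: joints at [-1.399, 0.342, 1.524, -0, 1.275, -0.146], TCP at [164.073, -498.723, 226.741] pointing down, gripper open.
Joint ranges: [-2.53, 2.53], [-0.77, 2.02], [0.04, 2.7], [-1, 4.14], [0.28, 2.66], [-3.11, 3.11]. Speed limits (rad/s): [2.57, 2.57, 3.14, 3.14, 3.14, 3.14].

INTERFACE

Orientations are given as [roll, pitch, yaw] about the fixed x, y, z axes, in that order (R = Rz(yaw) Ry(pitch) Rx(roll)).
In Python, from plant import monitor, optics, close_job gives the robot as it stands.
- The arm moves only by the tool send_rows, never from a script. Its argument "commands" is a list that holds one entry, the list of rows, each a list of 5 numbers: the shift along the tool's x, y, z in m, then the turn about the tool's x in degrees, then the finger opening in m, from 0 to 0.0918. A call has 1 to 10 rows; each row shifts and turns the pose as measured when the row begins, along the tool's axes as they then stand; what a row does not reach is not made up. A row lasts 1/12 s, in which the tool goes at most 41.7 mm and 7.16 degrees, less where a joint would pass 70% of its speed; a pose out of reach is approached as far as the arm can. A call with a gripper value outside its range is refused whole. The fingers move at their own pace and stop on an object; the grip force is fixed at half the most. Time passes only in rows, so rows that do not move let the fingers close. It gives the time, the measured TCP pose, the force and the opening at its end, in the units of the state.
- monitor.get_obs(): the state, without advancing time (a new reading comes with each control period).
- optics.capture(name): name is "scene" or "side" or "wrist"; returns a dict with "color" (480x640x3 uint8, blue, green, red), "camera_matrix" (3x3 intrinsics, pixels), "camera_from_world" (4x4, takes a point from world to camera coordinates); the wrist camera has in their place "T_tool_cam" (4x4, takes a point from camera to tool coordinates, whose origin is the TCP and whose axes are the tool frame's). Camera axes: x right, y down, z forward; pixel columns grow to the right and rows downward; lengths in mm; the calibration is good to about 2 mm. A picture is of the moment at which its call begins: read the wrist's pose just before it. There is no depth.
- close_job(): hands the job in, once; it reports no verdict.
The state is a dict: "time": time; "joint_positions": joint angles; "dq": joint speeds; "tau": joint torques, N m; "tool_pos": TCP position; "tcp_rot": TCP orientation; "contact_force": force on the tool from outside, world axes, zero at the start; "moment": the same for the moment, N m; "grip_width": finger opening in mm.
Only numpy, scipy, OpenCV 4.12 (cv2) and the standard library are available. Lean on these libraries where they do the work, as an engineer would, in place of code of your own. Each camera call takes 0.05 s, during which the arm holds its last target.

TASK

The rock core is stuck in the core holder. Swing the red keeper aside, take the push rod from its rest and push the core through the bore from the open end until it lies wholly out on the two rails, then draw the rod out and lay it back in its rest. Then lay the core gently, without dropping it, in an empty channel of the core tray, and leave the other core, the beaker and the brown bottle where they are.

Things in the scene. Friction and masses are not known exactly. Their poses are not given: they have to be found in the camera images.
- cell_inlet (a point): Centre of the open bore mouth (41 mm wide) at the inlet end of the core holder, a fixed level steel barrel, 60 mm outside, 110 mm long, axis 100 mm above the worktop; round flange of 68 mm here. Axes: y along the bore, the way to push; z up; x across, away from the robot. A spring plunger inside grips the core: pushing it through takes about 5 to 15 N. Two stubs on top reach 48 mm above the axis.
- cell_outlet (a point): Centre of the bore at the outlet end face, 110 mm from the inlet, same axes. Square flange 76 x 76 x 10 mm ending at this face. The keeper turns 2 to 10 mm beyond it.
- rails_mid (a point): Middle of the two level rails past the outlet, at the height of a core's centre lying on them (2.5 mm below the bore axis); same axes, 66 mm past the outlet face. Rails: 8 mm round bars 24 mm apart (32 mm over all, room for fingers beside and below), from 13 to 119 mm past the face, where a white stop stands as high as the axis. A core on them can be grasped from above across its diameter.
- keeper (a joint): Angle (rad) of the red keeper bar over the outlet. 0 = shut: it slopes up at 45 degrees across the bore from its pivot, at the flange's lower corner on the robot's side (30 mm to -x of cell_outlet, 30 mm below it). It swings in the flange's plane up and over towards -x, to 1.9 = fully open. Little friction: beyond about 0.8 its weight carries it fully open, short of that it falls shut.
- keeper_knob (a point): Middle of the keeper's black knob, a pin 12 mm thick sticking out 25 mm along +y of cell_outlet, 84 mm from the pivot. Shut, it is 29 mm above the bore axis, 29 mm to +x of it and 22 mm past the outlet face. Pushed towards -x it opens the keeper, rising to 54 mm above the axis on the way.
- core_center (a point): Centre of the tan rock core, a cylinder 38 mm in diameter, 64 mm long, about 0.17 kg; long axis = point y. At the start it sits hidden in the bore, near the middle of the barrel.
- rod_grip (a point): Middle of the push rod's dark square handle (22 x 22 mm, 80 mm long): the place to grip. y along the rod to its tip, z up as it lies in the rest. The rod is 263 mm long, 0.32 kg, balancing near here: a 13 mm round shaft leads from the handle's front (40 mm ahead) to the tip, a 13 mm round tail ends 73 mm behind.
- rod_tip (a point): Front face of the rod's white pusher pad (26 mm in diameter, 12 mm long), 190 mm ahead of rod_grip. With the handle's front against the inlet, the tip stands 40 mm past the outlet face.
- rod_rest: Fixed rest: grey base 70 x 150 x 10 mm with two V-shaped wire forks, 56 mm either side of the origin along y, 40 mm wide at their tops (70 mm high). Origin: centre of the underside; y along the lying rod (tip to +y). The forks hold shaft and tail, the handle between them (8 to 12 mm to spare each end), the rod's axis 60 mm above the worktop, over the origin.
- core_tray: Fixed grey tray 206 (x) x 112 (y) mm with three channels along y, at x = -62, 0, +62 mm: each a pair of low ribs 24 mm apart on which a core lies with its centre 32.6 mm above the worktop; tray floor 10 mm high, rims 20 mm. Origin: centre of the underside. The channel at x = +62 (far from the robot) holds another core, the other two are empty.
- tray_channel0 (a point): Centre of a core lying in the empty channel nearest the robot (tray x = -62 mm); y along the channel.
- tray_channel1 (a point): The same for the empty middle channel (tray x = 0).
- core_b: The other core, dark grey, 38 mm in diameter, 64 mm long, lying in the tray's channel at x = +62 mm. Origin at its centre.
- spare_beaker: Glass beaker, 61 mm wide, 72 mm high, standing behind the core holder. Origin: centre of the underside.
- amber_bottle: Brown bottle with black cap, 55 mm wide, 115 mm high, behind the core holder. Origin: centre of the underside.
Things that resemble listed ones, but are neither listed nor needed, are in the scene too. What is shaped like the rod_rest but green is not meant.

How it is judged:
By the outcome, as a careful person would: the job done as asked, in the order asked, and still so for the second after the job is handed in, with the robot touching nothing.
It also fails if it takes over 64 s, if anything falls off the work surface, if the arm or the gripper's body presses on something with over 40 N, if the wrist force passes 120 N, or if a joint passes its speed limit or range.

## Working session

There is one attempt and no reset: what is moved stays moved. The work goes in short steps, Python scripts to look and compute and a tool call to move; the robot and the scene stay as the last step left them, time stands still between calls to the robot, and variables do not carry over. Pictures are saved under pics/ and viewed, and the job is handed in when it is done.

Besides the shell and the picture viewer there is one more tool, called by a JSON object that holds its "method" and its "body", one argument or row to a line. send_rows: Moves the arm, as the interface text tells. Its arguments: {"type":"object","properties":{"commands":{"type":"array","items":{"type":"array","items":{"type":"array","items":{"type":"number"}}}}},"required":["commands"]}

```bash
ls; mkdir -p pics
cat > h.py <<'E'
import numpy as np, cv2
from plant import monitor, optics
def shot(n,f):
    o=monitor.get_obs(); c=optics.capture(n); cv2.imwrite('pics/'+f,c['color']); return o,c
E
python3 - <<'E'
from h import *
import pickle
o=monitor.get_obs(); print({k:np.round(v,3) for k,v in o.items()})
d={}
for n in ['scene','side','wrist']:
    o,c=shot(n,n+'0.png'); d[n]=(o,c); print(n,c['camera_matrix'],{k:np.round(c[k],3) for k in c if k not in('color','camera_matrix')})
pickle.dump(d,open('d0.pkl','wb'))
E
```

```text
pics
{'time': np.float64(0.0), 'joint_positions': array([-1.399,  0.343,  1.525, -0.   ,  1.275, -0.146]), 'dq': array([-0.   ,  0.   ,  0.001, -0.001,  0.001,  0.   ]), 'tau': array([ 1.0000e-03, -4.3124e+01, -2.4422e+01,  7.2000e-02,  5.6000e-02,
       -0.0000e+00]), 'tool_pos': array([ 164.01 , -498.294,  226.038]), 'tcp_rot': array([3.002, 1.569, 1.749]), 'contact_force': array([0.703, 0.31 , 0.526]), 'moment': array([-0.033,  0.016,  0.01 ]), 'grip_width': np.float64(91.675)}
scene [[585.55534951   0.         316.32708072]
 [  0.         585.55534951 251.04180126]
 [  0.           0.           1.        ]] {'camera_from_world': array([[ 3.720000e-01,  9.280000e-01,  1.200000e-02, -1.714640e+02],
       [ 7.060000e-01, -2.740000e-01, -6.540000e-01, -3.350260e+02],
       [-6.030000e-01,  2.520000e-01, -7.570000e-01,  2.086492e+03],
       [ 0.000000e+00,  0.000000e+00,  0.000000e+00,  1.000000e+00]])}
side [[481.28020512   0.         316.10333312]
 [  0.         481.28020512 241.7079557 ]
 [  0.           0.           1.        ]] {'camera_from_world': array([[-7.17000e-01, -6.97000e-01,  1.00000e-03,  3.94509e+02],
       [-4.59000e-01,  4.71000e-01, -7.53000e-01,  3.66577e+02],
       [ 5.24000e-01, -5.41000e-01, -6.58000e-01,  9.14289e+02],
       [ 0.00000e+00,  0.00000e+00,  0.00000e+00,  1.00000e+00]])}
wrist [[416.97278147   0.         327.86287819]
 [  0.         416.97278147 239.09062847]
 [  0.           0.           1.        ]] {'T_tool_cam': array([[-0.0000e+00, -2.8600e-01,  9.5800e-01, -1.5912e+02],
       [-1.0000e-03, -9.5800e-01, -2.8600e-01,  7.6559e+01],
       [ 1.0000e+00, -1.0000e-03,  0.0000e+00, -3.3200e-01],
       [ 0.0000e+00,  0.0000e+00,  0.0000e+00,  1.0000e+00]])}
```

View pics/scene0.png

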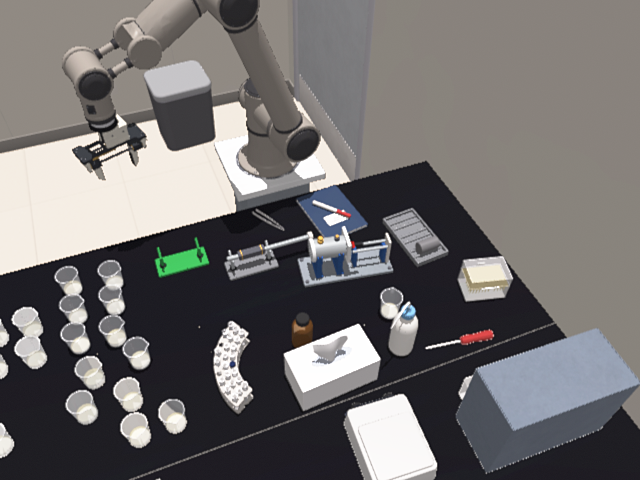

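View pics/side0.png

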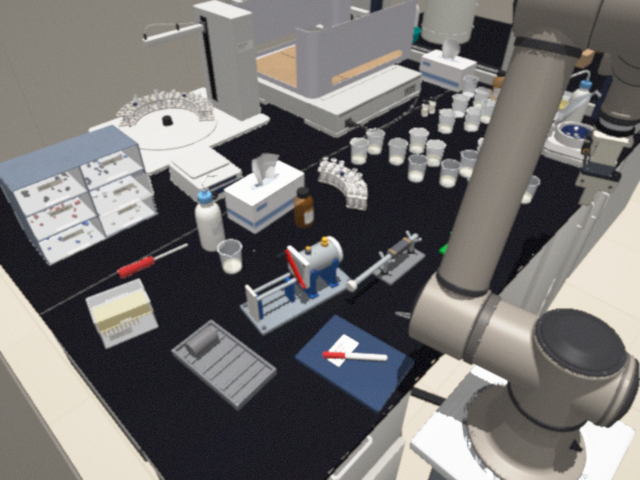

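View pics/wrist0.png

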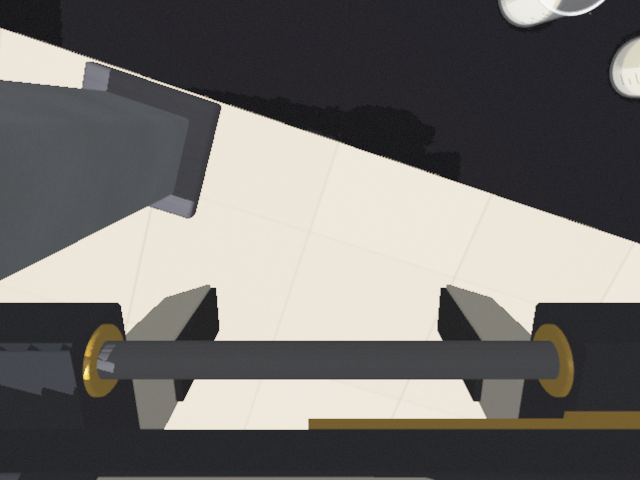

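Run:
```python
from h import *
a=cv2.imread('pics/scene0.png')[170:320,140:460]; cv2.imwrite('pics/scene0z.png',cv2.resize(a,None,fx=2.5,fy=2.5,interpolation=cv2.INTER_CUBIC))
a=cv2.imread('pics/side0.png')[215:415,165:445]; cv2.imwrite('pics/side0z.png',cv2.resize(a,None,fx=2.8,fy=2.8,interpolation=cv2.INTER_CUBIC))
```

```text
(no output)
```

View pics/scene0z.png

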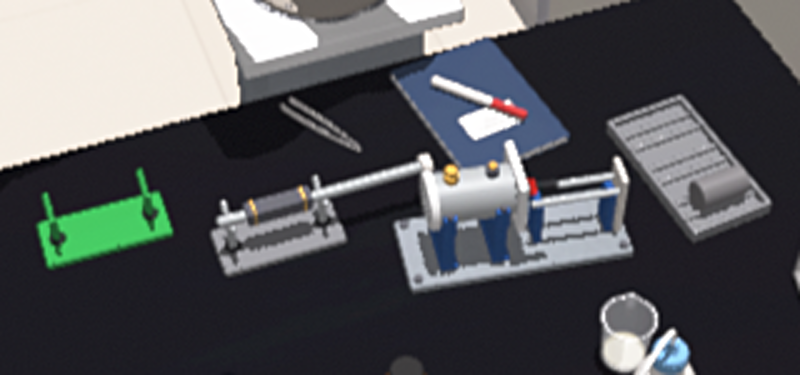

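View pics/side0z.png

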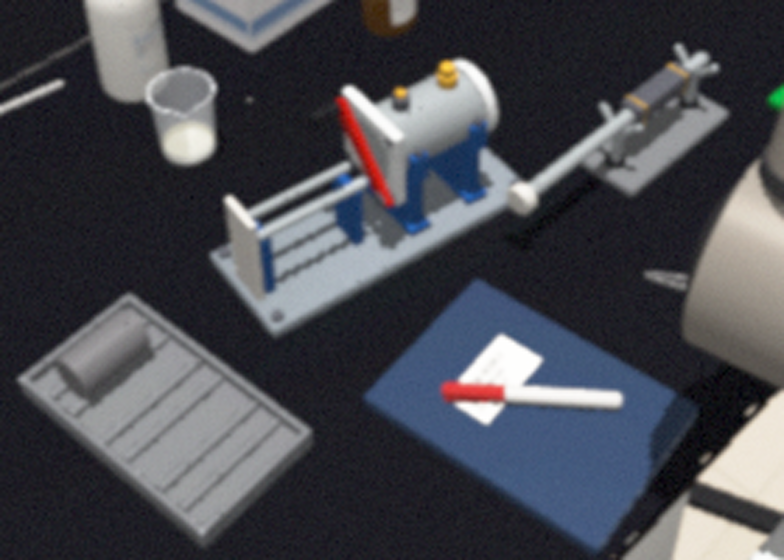

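```bash
cat >> h.py <<'E'
import pickle
def P(c):
    return c['camera_matrix']@c['camera_from_world'][:3]
def tri(c1,p1,c2,p2):
    X=cv2.triangulatePoints(P(c1),P(c2),np.array(p1,float).reshape(2,1),np.array(p2,float).reshape(2,1))[:,0]
    return X[:3]/X[3]
def ray(c,p):
    T=np.linalg.inv(c['camera_from_world']); d=T[:3,:3]@np.linalg.inv(c['camera_matrix'])@np.array([p[0],p[1],1.]); return T[:3,3],d
def onz(c,p,z):
    o,d=ray(c,p); return o+d*(z-o[2])/d[2]
def proj(c,X):
    q=P(c)@np.append(X,1); return q[:2]/q[2]
E
python3 - <<'E'
from h import *
d=pickle.load(open('d0.pkl','rb')); S=d['scene'][1]; D=d['side'][1]
s=lambda x,y:(140+x/2.5,170+y/2.5); t=lambda x,y:(165+x/2.8,215+y/2.8)
for n,a,b in [('tip',(427,163),(523,197)),('handle',(277,205),(657,92)),('stub1',(451,168),(448,66)),('stub2',(492,162),(401,93)),('trA',(610,122),(312,435)),('trB',(683,97),(205,543)),('trC',(768,203),(20,380)),('trD',(697,238),(130,295)),('tail',(222,219),(708,62)),
 ('stopTopFar',(620,160),(232,198)),('flangetop',(511,146),(0,0))]:
    if b!=(0,0): X=tri(S,s(*a),D,t(*b)); print(n,np.round(X,1),np.round(proj(S,X)-s(*a),1),np.round(proj(D,X)-t(*b),1))
for p in [(610,122),(683,97),(768,203),(697,238)]: print('sc20',onz(S,s(*p),20).round(1))
for p in [(312,435),(205,543),(20,380),(130,295)]: print('si20',onz(D,t(*p),20).round(1))
for p in [(398,222),(415,290),(632,250)]: print('base sc z8',onz(S,s(*p),8).round(1))
for p in [(275,333),(212,255)]: print('base si z8',onz(D,t(*p),8).round(1))
E
```

```text
tip [455.8 -18.5  61.2] [-0.6 -0.2] [-1.2  0.3]
handle [ 454.4 -205.4   60.2] [-0.2 -0.1] [-0.3  0.1]
stub1 [546.7 -24.6 147.6] [-0.2 -0.1] [-0.4  0.1]
stub2 [552.9  23.3 144.7] [-0.1 -0. ] [-0.1  0. ]
trA [435.8 240.8  15.5] [-0.7 -0.1] [-1.6  0.2]
trB [426.7 351.   12.2] [-0.8 -0.1] [-2.   0.2]
trC [631.1 361.8  16.4] [0.1 0. ] [ 0.2 -0. ]
trD [644.5 253.9  12.4] [-0.9 -0.1] [-1.7  0.2]
tail [ 448.  -272.1   57.7] [-0.7 -0.4] [-1.3  0.5]
stopTopFar [581.5 175.9 116.2] [0.8 0.1] [ 1.6 -0.2]
sc20 [440.9 240.2  20. ]
sc20 [434.6 348.5  20. ]
sc20 [633.4 359.3  20. ]
sc20 [650.9 252.2  20. ]
si20 [431.5 240.   20. ]
si20 [420.1 350.2  20. ]
si20 [628.6 363.1  20. ]
si20 [636.1 253.8  20. ]
base sc z8 [489.4 -67.1   8. ]
base sc z8 [593.1 -85.2   8. ]
base sc z8 [631.  177.3   8. ]
base si z8 [530.  191.4   8. ]
base si z8 [630.9 174.2   8. ]
```

```bash
cat >> h.py <<'E'
from scipy.spatial.transform import Rotation as Ro
def pose(o=None):
    o=o or monitor.get_obs(); return np.array(o['tool_pos']),Ro.from_euler('xyz',o['tcp_rot']).as_matrix()
def wcam(o,c):
    p,R=pose(o); T=np.eye(4);T[:3,:3]=R;T[:3,3]=p; return dict(camera_matrix=c['camera_matrix'],camera_from_world=np.linalg.inv(T@c['T_tool_cam']))
def go(tgt,zdir=None):
    """shift in tool mm & turn (deg) about tool x so tool z -> heading zdir (deg in world xy)"""
    o=monitor.get_obs();p,R=pose(o); 
    h=np.degrees(np.arctan2(R[1,2],R[0,2])); print('t',round(float(o['time']),2),'tcp',p.round(1),'zhead',round(h,2),'shift',(R.T@(np.array(tgt)-p)).round(1),'grip',o['grip_width'].round(1),'F',np.round(o['contact_force'],1))
    if zdir is not None:
        dd=(zdir-h+180)%360-180; print('turn tool x', round(float(dd*np.sign(R[2,0])),2))
E
python3 - <<'E'
from h import *
p,R=pose(); print(R.round(3)); go([520,0,300],0); go([520,0,300],180)
E
```

```text
[[-0.     0.95   0.312]
 [ 0.001  0.312 -0.95 ]
 [-1.     0.    -0.001]]Traceback (most recent call last):
  File "<stdin>", line 2, in <module>
  File "h.py", line 25, in go
    h=np.degrees(np.arctan2(R[1,2],R[0,2])); print('t',round(float(o['time']),2),'tcp',p.round(1),'zhead',round(h,2),'shift',(R.T@(np.array(tgt)-p)).round(1),'grip',o['grip_width'].round(1),'F',np.round(o['contact_force'],1))
                                                                                                                                                                     ^^^^^^^^^^^^^^^^^^^^^
AttributeError: 'float' object has no attribute 'round'
```

```bash
sed -i "s/o\['grip_width'\].round(1)/round(float(o['grip_width']),1)/" h.py
python3 - <<'E'
from h import *
d=pickle.load(open('d0.pkl','rb')); S=d['scene'][1]; o,c=d['wrist'];W=wcam(o,c)
for p in [(145,75),(205,65),(215,92),(152,102),(165,142),(215,138)]:
    print(p,[onz(S,p,z).round(0) for z in (200,0,-200,-400,-800)])
for p in [(220,105),(195,215),(0,80),(0,280),(190,120)]: print(p,[onz(W,p,z)[:2].round(0) for z in (0,-200,-400,-800)])
E
```

```text
(145, 75) [array([-346., -329.,  200.]), array([-673., -307.,    0.]), array([-1001.,  -285.,  -200.]), array([-1329.,  -263.,  -400.]), array([-1984.,  -218.,  -800.])]
(205, 65) [array([-334., -116.,  200.]), array([-659.,  -57.,    0.]), array([-985.,    2., -200.]), array([-1311.,    61.,  -400.]), array([-1962.,   178.,  -800.])]
(215, 92) [array([-159., -127.,  200.]), array([-454.,  -70.,    0.]), array([-750.,  -13., -200.]), array([-1045.,    44.,  -400.]), array([-1636.,   158.,  -800.])]
(152, 102) [array([-177., -339.,  200.]), array([-476., -318.,    0.]), array([-775., -298., -200.]), array([-1073.,  -277.,  -400.]), array([-1671.,  -236.,  -800.])]
(165, 142) [array([  46., -343.,  200.]), array([-214., -324.,    0.]), array([-474., -304., -200.]), array([-735., -284., -400.]), array([-1255.,  -245.,  -800.])]
(215, 138) [array([  82., -193.,  200.]), array([-172., -148.,    0.]), array([-426., -102., -200.]), array([-680.,  -57., -400.]), array([-1188.,    34.,  -800.])]
(220, 105) [array([ 215., -381.]), array([ 204., -333.]), array([ 192., -284.]), array([ 170., -188.])]
(195, 215) [array([ 111., -383.]), array([  46., -335.]), array([ -20., -287.]), array([-150., -192.])]
(0, 80) [array([ 176., -195.]), array([144., -50.]), array([112.,  95.]), array([ 49., 385.])]
(0, 280) [array([ -14., -213.]), array([-145.,  -78.]), array([-275.,   58.]), array([-536.,  329.])]
(190, 120) [array([ 194., -359.]), array([ 172., -299.]), array([ 150., -239.]), array([ 106., -119.])]
```

Run:
```python
from h import *
a=cv2.imread('pics/scene0.png')[0:200,40:340]; cv2.imwrite('pics/scene0y.png',cv2.resize(a,None,fx=2.6,fy=2.6,interpolation=cv2.INTER_CUBIC))
```

```text
(no output)
```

View pics/scene0y.png

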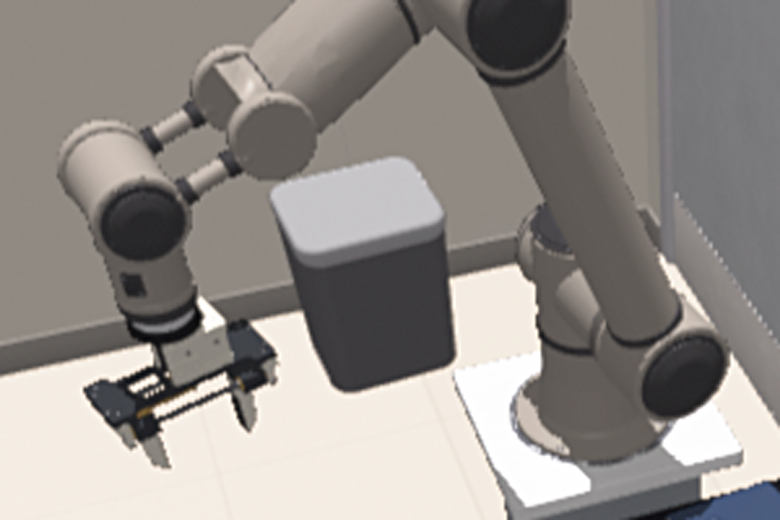

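```bash
cat >> h.py <<'E'
def plan(tgt,zdir,grip=0.0918,step=40.,n=None):
    go(tgt,zdir); p,R=pose(); h=np.degrees(np.arctan2(R[1,2],R[0,2])); t=np.array(tgt,float)
    D=t-p; a=zdir-h
    n=n or int(max(np.ceil(np.linalg.norm(D)/step),np.ceil(abs(a)/7.1)))
    for i in range(n):
        hh=np.radians(h+a*i/n); z=np.array([np.cos(hh),np.sin(hh),0]); x=np.array([0,0,-1.]); y=np.cross(z,x)
        s=np.array([x,y,z])@(D/n); print([*(s/1000).round(3),round(-a/n,1),grip],end=',')
    print()
E
python3 - <<'E'
from h import *
plan([500,-170,300],0)
E
```

```text
t 0.15 tcp [ 164.  -498.4  226.2] zhead -71.79 shift [ -73.5  421.8 -207.1] grip 91.6 F [ 0.3  0.9 -0.1]
turn tool x -71.79
[np.float64(-0.006), np.float64(0.035), np.float64(-0.017), np.float64(-6.0), 0.0918],[np.float64(-0.006), np.float64(0.037), np.float64(-0.013), np.float64(-6.0), 0.0918],[np.float64(-0.006), np.float64(0.038), np.float64(-0.01), np.float64(-6.0), 0.0918],[np.float64(-0.006), np.float64(0.039), np.float64(-0.006), np.float64(-6.0), 0.0918],[np.float64(-0.006), np.float64(0.039), np.float64(-0.002), np.float64(-6.0), 0.0918],[np.float64(-0.006), np.float64(0.039), np.float64(0.003), np.float64(-6.0), 0.0918],[np.float64(-0.006), np.float64(0.039), np.float64(0.007), np.float64(-6.0), 0.0918],[np.float64(-0.006), np.float64(0.038), np.float64(0.011), np.float64(-6.0), 0.0918],[np.float64(-0.006), np.float64(0.036), np.float64(0.014), np.float64(-6.0), 0.0918],[np.float64(-0.006), np.float64(0.035), np.float64(0.018), np.float64(-6.0), 0.0918],[np.float64(-0.006), np.float64(0.033), np.float64(0.022), np.float64(-6.0), 0.0918],[np.float64(-0.006), np.float64(0.03), np.float64(0.025), np.float64(-6.0), 0.0918],
```

{"method": "send_rows", "body": {
  "commands": [
    [[-0.006,0.035,-0.017,-6,0.09],[-0.006,0.037,-0.013,-6,0.09],[-0.006,0.038,-0.01,-6,0.09],[-0.006,0.039,-0.006,-6,0.09],[-0.006,0.039,-0.002,-6,0.09],[-0.006,0.039,0.003,-6,0.09],[-0.006,0.039,0.007,-6,0.09],[-0.006,0.038,0.011,-6,0.09],[-0.006,0.036,0.014,-6,0.09],[-0.006,0.035,0.018,-6,0.09]]
  ]
}}

```text
time: 0.98
tool_pos: [444.4, -212.3, 284.6]
tcp_rot: [2.407, 1.563, 2.233]
contact_force: [-0.1, -1.0, 0.5]
grip_width: 89.9
```

```bash
sed -i 's/\*(s\/1000).round(3)/*[round(float(q),3) for q in s\/1000]/; s/round(-a\/n,1)/round(float(-a\/n),1)/' h.py
python3 - <<'E'
from h import *
plan([500,-170,300],0)
E
```

```text
t 0.98 tcp [ 444.4 -212.3  284.6] zhead -9.92 shift [-15.4  51.4  47.4] grip 89.9 F [-0.1 -1.   0.5]
turn tool x -9.92
[-0.008, 0.026, 0.024, -5.0, 0.0918],[-0.008, 0.023, 0.026, -5.0, 0.0918],
```

{"method": "send_rows", "body": {
  "commands": [
    [[-0.008,0.026,0.024,-5,0.09],[-0.008,0.023,0.026,-5,0.09],[0,0,0,0,0.09]]
  ]
}}

```text
time: 1.23
tool_pos: [505.9, -161.5, 301.8]
tcp_rot: [1.865, 1.562, 1.888]
contact_force: [-1.1, 0.5, -1.6]
grip_width: 89.9
```

Run:
```python
from h import *
o,c=shot('wrist','w1.png'); pickle.dump((o,c),open('w1.pkl','wb')); plan([500,110,300],0)
```

```text
t 1.28 tcp [ 504.1 -162.9  301. ] zhead 1.09 shift [  3.  272.9   1.1] grip 90.1 F [0.2 0.9 0.2]
turn tool x 1.09
[0.0, 0.039, 0.0, 0.2, 0.0918],[0.0, 0.039, 0.0, 0.2, 0.0918],[0.0, 0.039, -0.0, 0.2, 0.0918],[0.0, 0.039, -0.0, 0.2, 0.0918],[0.0, 0.039, -0.0, 0.2, 0.0918],[0.0, 0.039, -0.0, 0.2, 0.0918],[0.0, 0.039, -0.0, 0.2, 0.0918],
```

View pics/w1.png

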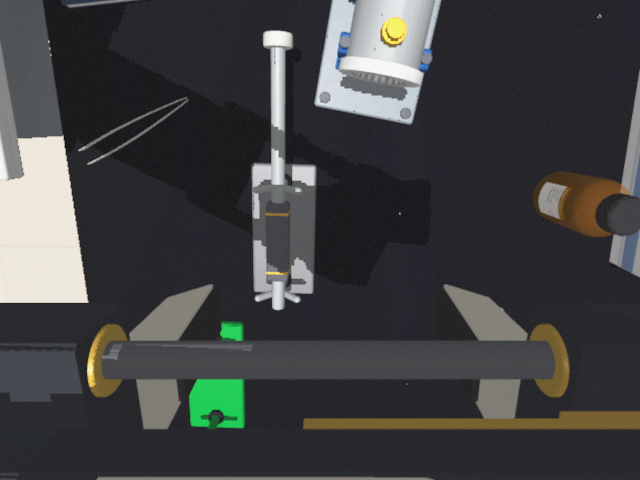

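Run:
```python
from h import *
a=cv2.imread('pics/w1.png'); cv2.imwrite('pics/w1a.png',cv2.resize(a[20:320,230:330],None,fx=2,fy=2,interpolation=cv2.INTER_CUBIC)); cv2.imwrite('pics/w1b.png',cv2.resize(a[0:130,300:460],None,fx=4,fy=4,interpolation=cv2.INTER_CUBIC))
```

```text
(no output)
```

View pics/w1a.png

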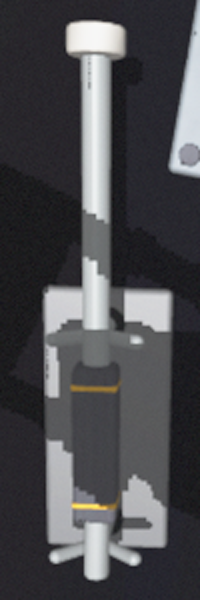

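View pics/w1b.png

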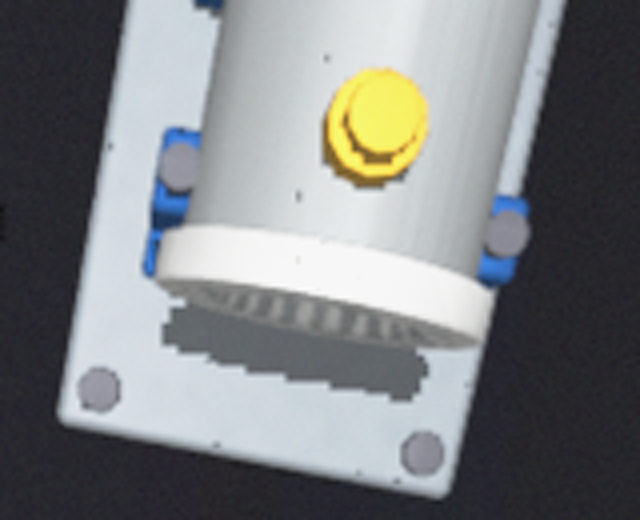

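{"method": "send_rows", "body": {
  "commands": [
    [[0,0.039,0,0,0.0],[0,0.039,0,0,0.0],[0,0.039,0,0,0.0],[0,0.039,0,0,0.0],[0,0.039,0,0,0.0],[0,0.039,0,0,0.0],[0,0.039,0,0,0.0],[0,0,0,0,0.0]]
  ]
}}

```text
time: 1.95
tool_pos: [496.1, 113.2, 297.5]
tcp_rot: [2.776, 1.555, 2.775]
contact_force: [-0.4, 0.2, 0.1]
grip_width: 41.4
```

Run:
```python
from h import *
o,c=shot('wrist','w2.png'); pickle.dump((o,c),open('w2.pkl','wb')); plan([500,110,300],0)
```

```text
t 2.0 tcp [496.3 110.5 297.4] zhead -0.07 shift [-2.7 -0.5  3.7] grip 37.3 F [-0.6 -0.3  0.6]
turn tool x -0.07
[-0.003, -0.001, 0.004, -0.1, 0.0918],
```

View pics/w2.png

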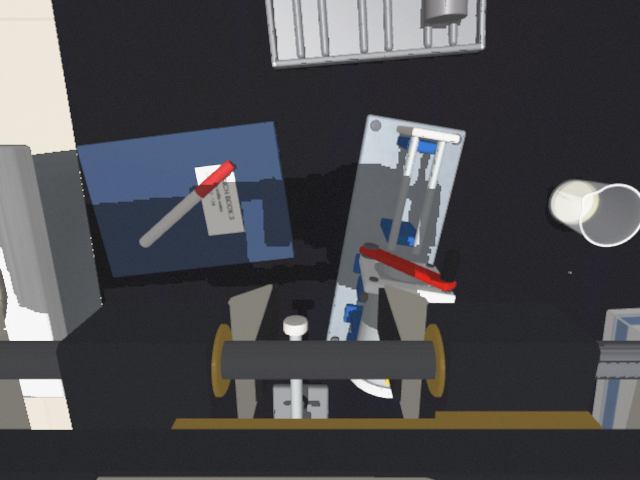

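Run:
```python
from h import *
a=cv2.imread('pics/w2.png'); cv2.imwrite('pics/w2a.png',cv2.resize(a[100:310,310:490],None,fx=3.5,fy=2.8,interpolation=cv2.INTER_CUBIC)) if 0 else cv2.imwrite('pics/w2a.png',cv2.resize(a[100:310,310:490],None,fx=2.8,fy=2.8,interpolation=cv2.INTER_CUBIC))
cv2.imwrite('pics/w2b.png',cv2.resize(a[0:80,250:510],None,fx=3,fy=3,interpolation=cv2.INTER_CUBIC))
o,c=pickle.load(open('w1.pkl','rb'));W=wcam(o,c)
q=lambda p:(300+p[0]/4,p[1]/4)
l=onz(W,q((158,283)),100);r=onz(W,q((482,345)),100);print(l,r,np.linalg.norm(l-r),(l+r)/2)
print('base',[onz(W,q(p),8).round(1) for p in [(58,420),(445,498)]], 'stub',onz(W,q((388,112)),148).round(1))
q=lambda p:(230+p[0]/2,20+p[1]/2)
for n,p,z in [('pad front',(97,22),73),('pad back',(95,60),73),('padL',(66,40),60),('padR',(127,40),60),('hfront',(96,363),71),('hback',(96,528),60),('tail',(96,580),60),('shaft mid',(95,200),60),('baseTL',(44,288),10),('baseTR',(172,292),10),('baseBR',(168,546),10),('baseBL',(44,542),10),('handleL',(72,430),71),('handleR',(121,430),71)]:
    print(n,onz(W,q(p),z).round(1))
```

```text
[511.66933664 -48.36143967 100.        ] [578.07848745 -58.68625708 100.        ] 67.20697259950953 [544.87391205 -53.52384838 100.        ]
base [array([488.8, -72.6,   8. ]), array([590.5, -89.8,   8. ])] stub [549.  -25.2 148. ]
pad front [459.6 -15.3  73. ]
pad back [458.6 -30.2  73. ]
padL [444.4 -20.5  60. ]
padR [471.3 -19.9  60. ]
hfront [ 457.3 -162.5   71. ]
hback [ 455.1 -251.4   60. ]
tail [ 454.7 -280.8   60. ]
shaft mid [456.4 -88.   60. ]
baseTL [ 422.7 -134.3   10. ]
baseTR [ 491.3 -134.9   10. ]
baseBR [ 491.1 -282.4   10. ]
baseBL [ 418.5 -281.5   10. ]
handleL [ 445.3 -195.8   71. ]
handleR [ 469.1 -195.3   71. ]
```

View pics/w2a.png

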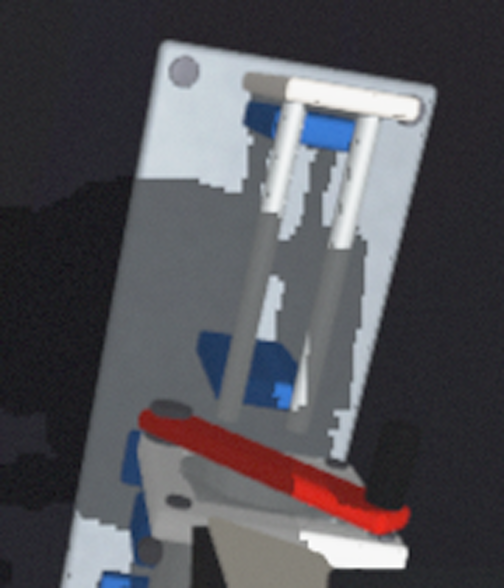

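View pics/w2b.png

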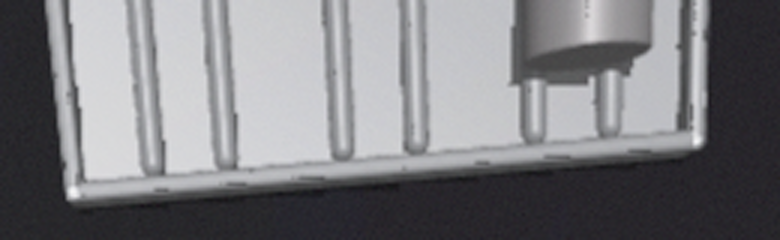

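Run:
```python
from h import *
o,c=pickle.load(open('w2.pkl','rb'));W=wcam(o,c)
q=lambda p:(310+p[0]/2.8,100+p[1]/2.8)
f=lambda n,p,z:print(n,onz(W,q(p),z).round(1))
f('baseL',(163,42),8);f('baseR',(437,90),8);f('railL far',(293,105),82);f('railL near',(230,415),82);f('railR far',(365,118),82);f('railR near',(300,428),82)
f('stop top L',(288,90),100);f('stop top R',(418,108),100);f('knob end top',(395,428),129);f('knob root',(385,500),129);f('keeper piv',(145,415),70);f('flange TR',(405,555),138)
u=np.array([np.sin(np.radians(8.8)),np.cos(np.radians(8.8)),0]); v=np.array([u[1],-u[0],0])
I=np.array([544.9,-53.5,100]);O=I+110*u
print('outlet',O,'knob pred',O+29*v+22*u+[0,0,29],'rails',O+66*u)
k=O+29*v+22*u+[0,0,29]; print(proj(W,k),q((390,465)), proj(W,O+29*v+34*u+[0,0,29]),q((395,428)))
print('stop pred', O+119*u, proj(W,O+119*u), q((353,99)))
q=lambda p:(250+p[0]/3,p[1]/3)
f('tray NL',(72,190),20);f('tray NR',(697,140),20);f('rib1L',(150,168),18);f('rib1R',(226,162),18);f('rib2L',(342,155),18);f('rib2R',(417,148),18);f('coreb end',(588,45),33)
```

```text
baseL [532.9 191.8   8. ]
baseR [634.9 174.6   8. ]
railL far [568.  172.6  82. ]
railL near [552.7  71.3  82. ]
railR far [590.7 168.6  82. ]
railR near [576.4  66.8  82. ]
stop top L [562.9 177.7 100. ]
stop top R [601.6 172.5 100. ]
knob end top [594.4  82.3 129. ]
knob root [593.3  59.6 129. ]
keeper piv [525.   67.4  70. ]
flange TR [597.9  45.7 138. ]
outlet [561.72844199  55.20512196 100.        ] knob pred [593.75275345  72.5095571  129.        ] rails [571.82550719 120.42819513 100.        ]
[449.3236183  264.02070375] (449.28571428571433, 266.07142857142856) [452.72413276 250.43612386] (451.07142857142856, 252.85714285714286)
stop pred [579.93375651 172.80429935 100.        ] [433.06775788 138.26473459] (436.07142857142856, 135.35714285714286)
tray NL [439.1 240.1  20. ]
tray NR [639.5 254.3  20. ]
rib1L [464.4 246.9  18. ]
rib1R [489.  248.6  18. ]
rib2L [526.5 250.6  18. ]
rib2R [550.6 252.6  18. ]
coreb end [599.6 279.1  33. ]
```

Run:
```python
from h import *
plan([631,68,170],-9.1,0.0,n=6)
```

```text
t 2.0 tcp [496.3 110.5 297.4] zhead -0.07 shift [125.2 -42.8 136.7] grip 37.3 F [-0.6 -0.3  0.6]
turn tool x 9.03
[0.021, -0.007, 0.022, 1.5, 0.0],[0.021, -0.006, 0.023, 1.5, 0.0],[0.021, -0.006, 0.023, 1.5, 0.0],[0.021, -0.005, 0.023, 1.5, 0.0],[0.021, -0.005, 0.023, 1.5, 0.0],[0.021, -0.004, 0.023, 1.5, 0.0],
```

{"method": "send_rows", "body": {
  "commands": [
    [[0.021,-0.007,0.022,1.5,0],[0.021,-0.006,0.023,1.5,0],[0.021,-0.006,0.023,1.5,0],[0.021,-0.005,0.023,1.5,0],[0.021,-0.005,0.023,1.5,0],[0.021,-0.004,0.023,1.5,0],[0,0,0,0,0]]
  ]
}}

```text
time: 2.58
tool_pos: [632.7, 53.8, 164.5]
tcp_rot: [-2.89, 1.557, -3.065]
contact_force: [-2.1, -0.3, -0.9]
grip_width: 0.5
```

Run:
```python
from h import *
plan([631,68,115],-9.1,0.0)
print(pose()[1].round(3))
plan([551,81,115],-9.1,0.0,step=14)
shot('wrist','w3.png')
```

```text
t 2.58 tcp [632.7  53.8 164.5] zhead -10.07 shift [49.5 13.8 -3.5] grip 0.5 F [-2.1 -0.3 -0.9]
turn tool x -0.97
[0.025, 0.007, -0.002, -0.5, 0.0],[0.025, 0.007, -0.002, -0.5, 0.0],
[[-0.014  0.175  0.985]
 [-0.001  0.985 -0.175]
 [-1.    -0.003 -0.013]]
t 2.58 tcp [632.7  53.8 164.5] zhead -10.07 shift [ 50.6  12.7 -84.5] grip 0.5 F [-2.1 -0.3 -0.9]
turn tool x -0.97
[0.006, 0.002, -0.011, -0.1, 0.0],[0.006, 0.002, -0.011, -0.1, 0.0],[0.006, 0.002, -0.011, -0.1, 0.0],[0.006, 0.002, -0.011, -0.1, 0.0],[0.006, 0.002, -0.011, -0.1, 0.0],[0.006, 0.002, -0.011, -0.1, 0.0],[0.006, 0.002, -0.011, -0.1, 0.0],[0.006, 0.002, -0.011, -0.1, 0.0],
```

View pics/w3.png

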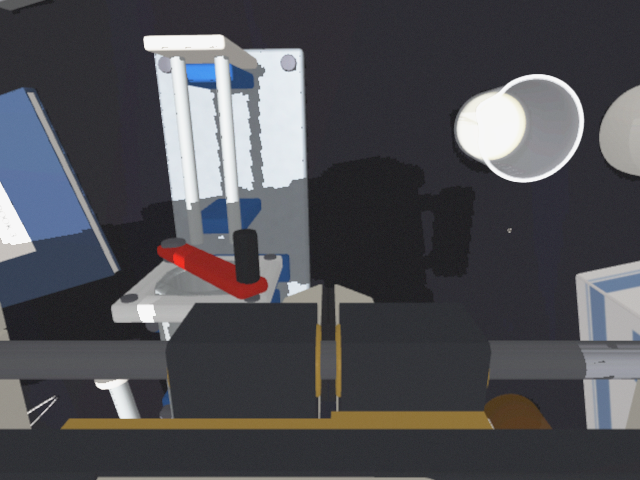

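{"method": "send_rows", "body": {
  "commands": [
    [[0.005,0.015,-0.002,-1,0],[0.022,0,0,0,0],[0.022,0,0,0,0],[0,0,0,0,0]]
  ]
}}

```text
time: 2.97
tool_pos: [631.2, 68.0, 119.8]
tcp_rot: [-2.895, 1.562, -3.053]
contact_force: [-0.7, -0.3, 0.3]
grip_width: 0.6
```

Run:
```python
from h import *
print(pose()[1].round(3))
plan([551,82,115],-9.1,0.0,step=12)
```

```text
[[-0.009  0.157  0.987]
 [-0.001  0.988 -0.157]
 [-1.    -0.002 -0.008]]
t 2.97 tcp [631.2  68.  119.8] zhead -9.06 shift [  5.5   1.2 -81.4] grip 0.6 F [-0.7 -0.3  0.3]
turn tool x 0.04
[0.001, 0.0, -0.012, 0.0, 0.0],[0.001, 0.0, -0.012, 0.0, 0.0],[0.001, 0.0, -0.012, 0.0, 0.0],[0.001, 0.0, -0.012, 0.0, 0.0],[0.001, 0.0, -0.012, 0.0, 0.0],[0.001, 0.0, -0.012, 0.0, 0.0],[0.001, 0.0, -0.012, 0.0, 0.0],
```

{"method": "send_rows", "body": {
  "commands": [
    [[0.001,0,-0.011,0,0],[0,0,-0.011,0,0],[0.001,0,-0.011,0,0],[0,0,-0.011,0,0],[0.001,0,-0.011,0,0],[0,0,-0.011,0,0],[0,0,-0.011,0,0],[0,0,-0.011,0,0],[0,0,-0.011,0,0]]
  ]
}}

```text
time: 3.72
tool_pos: [555.2, 81.7, 150.2]
tcp_rot: [0.038, 1.492, -0.113]
contact_force: [1.4, 0.0, -0.1]
grip_width: 0.2
```

Run:
```python
from h import *
plan([551,82,115],-9.1,0.0,step=12)
shot('wrist','w4.png')
```

```text
t 3.72 tcp [555.2  81.7 150.2] zhead -8.65 shift [34.7 -0.4 -7. ] grip 0.2 F [ 1.4  0.  -0.1]
turn tool x 0.45
[0.012, -0.0, -0.001, 0.2, 0.0],[0.012, -0.0, -0.001, 0.2, 0.0],[0.012, -0.0, -0.001, 0.2, 0.0],
```

View pics/w4.png

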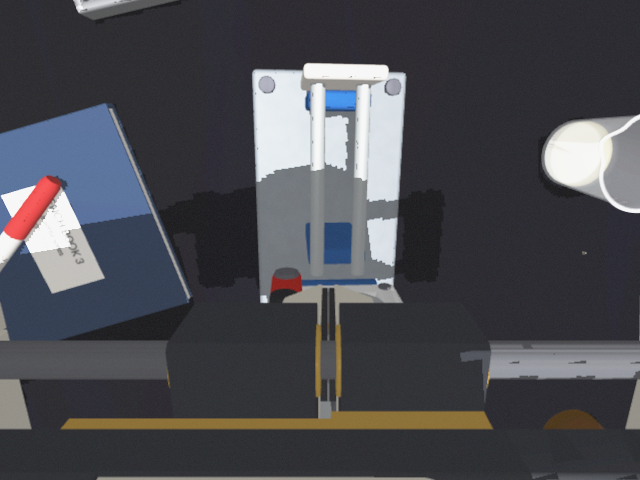

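```bash
cat > p2.py <<'E'
from h import *
import sys
def plan2(tgt,zdir,grip,step=40.,n=None):
    go(tgt,zdir); p,R=pose(); h=np.degrees(np.arctan2(R[1,2],R[0,2])); D=np.array(tgt,float)-p; a=zdir-h
    n=n or max(1,int(max(np.ceil(np.linalg.norm(D)/step),np.ceil(abs(a)/7.1))))
    for i in range(n):
        Ri=R@Ro.from_euler('x',-a*i/n,degrees=True).as_matrix(); s=Ri.T@(D/n)
        print([*[round(float(q),3) for q in s/1000],round(float(-a/n),1),grip],end=', ')
    print()
E
python3 - <<'E'
from h import *
print(pose()[1].round(3))
for n,r in (('side',(200,380,230,350)),('scene',(290,410,210,290))):
    o,c=shot(n,n+'4.png'); x0,x1,y0,y1=r
    cv2.imwrite('pics/'+n+'4z.png',cv2.resize(c['color'][y0:y1,x0:x1],None,fx=4,fy=4,interpolation=cv2.INTER_CUBIC))
print(pose()[1].round(3))
E
```

```text
[[ 0.077  0.15   0.986]
 [-0.009  0.989 -0.149]
 [-0.997  0.003  0.077]]
[[ 0.077  0.15   0.986]
 [-0.009  0.989 -0.15 ]
 [-0.997  0.003  0.077]]
```

View pics/side4z.png

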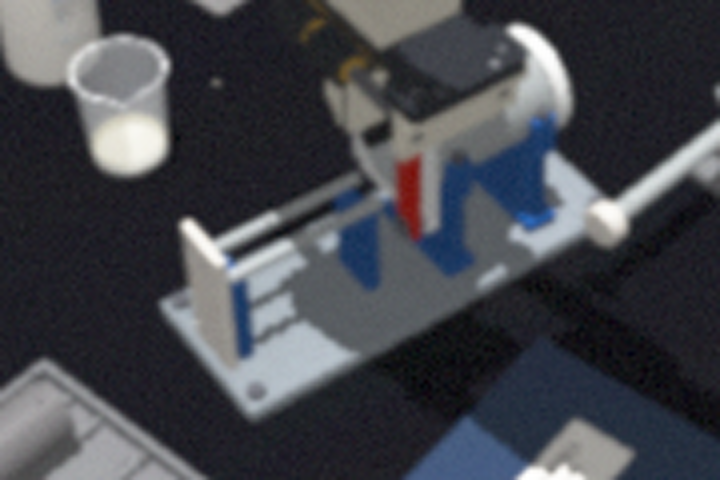

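View pics/scene4z.png

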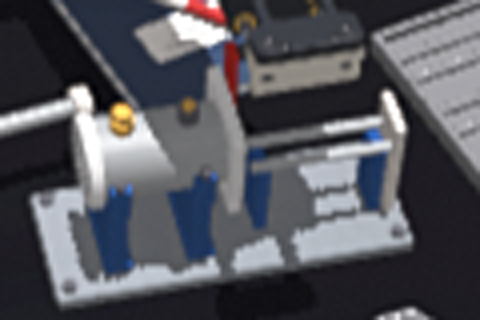

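Run:
```python
from p2 import *
p,R=pose(); v=np.array([.987,-.158,0])
plan2(p-35*v-[0,0,3],-9.1,0.0,step=9)
```

```text
t 3.87 tcp [555.1  81.8 149.4] zhead -8.64 shift [  0.3   0.3 -35.1] grip 0.6 F [-0.2 -0.6 -0.4]
turn tool x 0.46
[0.0, 0.0, -0.009, 0.1, 0.0], [0.0, 0.0, -0.009, 0.1, 0.0], [0.0, 0.0, -0.009, 0.1, 0.0], [0.0, 0.0, -0.009, 0.1, 0.0],
```

{"method": "send_rows", "body": {
  "commands": [
    [[0,0,-0.009,0,0],[0,0,-0.009,0,0],[0,0,-0.009,0,0],[0,0,-0.009,0,0],[0,0,0,0,0]]
  ]
}}

```text
time: 4.28
tool_pos: [517.5, 87.9, 147.8]
tcp_rot: [0.041, 1.491, -0.109]
contact_force: [-0.2, 0.0, 0.1]
grip_width: 0.6
```

Run:
```python
from p2 import *
print(pose()[1].round(3))
for n,r in (('side',(200,380,230,350)),):
    o,c=shot(n,n+'5.png'); x0,x1,y0,y1=r
    cv2.imwrite('pics/'+n+'5z.png',cv2.resize(c['color'][y0:y1,x0:x1],None,fx=4,fy=4,interpolation=cv2.INTER_CUBIC))
plan2([470,-150,220],-0.8,0.09,step=40)
```

```text
[[ 0.079  0.149  0.986]
 [-0.009  0.989 -0.149]
 [-0.997  0.003  0.079]]
t 4.33 tcp [518.4  87.8 148. ] zhead -8.6 shift [ -73.6 -242.1   -6.5] grip 0.7 F [-0.8  0.2  0.4]
turn tool x -7.8
[-0.011, -0.035, -0.001, -1.1, 0.09], [-0.011, -0.035, -0.002, -1.1, 0.09], [-0.011, -0.035, -0.002, -1.1, 0.09], [-0.011, -0.034, -0.003, -1.1, 0.09], [-0.011, -0.034, -0.004, -1.1, 0.09], [-0.011, -0.034, -0.004, -1.1, 0.09], [-0.011, -0.034, -0.005, -1.1, 0.09],
```

View pics/side5z.png

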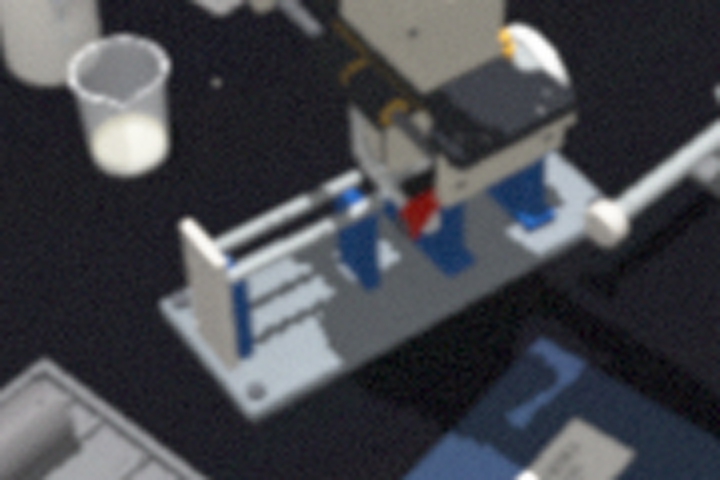

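{"method": "send_rows", "body": {
  "commands": [
    [[-0.035,0,-0.003,0,0.06],[-0.03,-0.015,-0.005,-1,0.06],[-0.011,-0.035,-0.002,-1.1,0.06],[-0.005,-0.037,-0.003,-1.1,0.06],[0,-0.038,-0.004,-1.1,0.06],[0,-0.038,-0.004,-1.1,0.06],[0,-0.038,-0.004,-1.1,0.06],[0,-0.038,-0.004,-1.1,0.06]]
  ]
}}

```text
time: 5.0
tool_pos: [464.1, -150.0, 231.2]
tcp_rot: [-0.113, 1.487, -0.111]
contact_force: [1.0, -0.3, -0.5]
grip_width: 49.2
```

Run:
```python
from p2 import *
print(pose()[1].round(3))
for n,r in (('side',(200,380,230,350)),):
    o,c=shot(n,n+'6.png'); x0,x1,y0,y1=r
    cv2.imwrite('pics/'+n+'6z.png',cv2.resize(c['color'][y0:y1,x0:x1],None,fx=4,fy=4,interpolation=cv2.INTER_CUBIC))
shot('wrist','w6.png')
plan2([456.5,-205.5,110],-0.8,0.06,step=40)
```

```text
[[ 0.084 -0.001  0.997]
 [-0.009  1.     0.002]
 [-0.996 -0.009  0.084]]
t 5.1 tcp [ 464.1 -153.6  230.9] zhead -0.3 shift [120.5 -50.6 -17.3] grip 56.9 F [-0.6 -0.1  0.7]
turn tool x 0.5
[0.03, -0.013, -0.004, 0.1, 0.06], [0.03, -0.013, -0.004, 0.1, 0.06], [0.03, -0.013, -0.004, 0.1, 0.06], [0.03, -0.013, -0.004, 0.1, 0.06],
```

View pics/side6z.png

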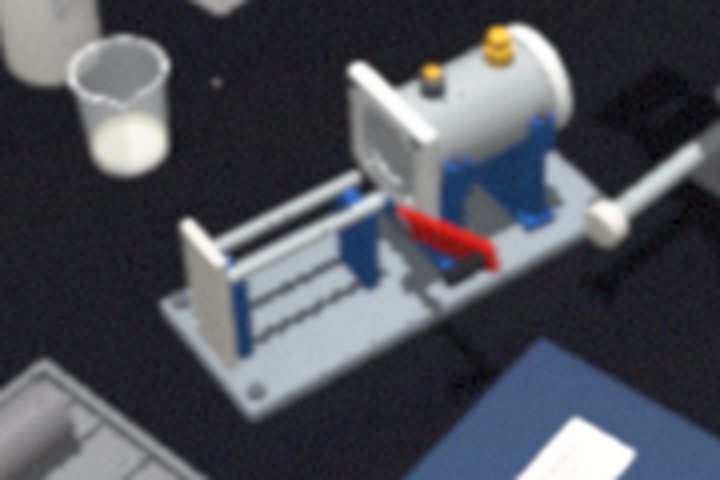

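View pics/w6.png

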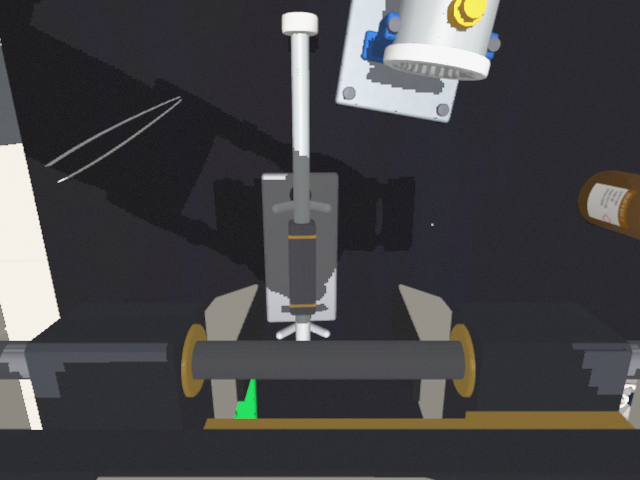

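Run:
```python
from p2 import *
o=monitor.get_obs(); c=optics.capture('wrist'); W=wcam(o,c)
for n,p,z in [('padfront',(300,14),73),('padL',(282.5,25),60),('padR',(318,25),60),('hfront',(303,222),71),('hL',(290,270),71),('hR',(316,270),71),('TL',(262,174),10),('TR',(338,174),10),('BL',(267,321),10),('BR',(336,321),10)]: print(n,onz(W,p,z).round(1))
l=onz(W,(384,60),100);r=onz(W,(490,68),100);print(l,r,np.linalg.norm(l-r),(l+r)/2)
plan2([458,-205.5,43],-0.8,0.06,step=38)
```

```text
padfront [458.5 -12.5  73. ]
padL [446.3 -17.1  60. ]
padR [471.5 -16.9  60. ]
hfront [ 457.2 -158.8   71. ]
hL [ 445.7 -198.9   71. ]
hR [ 466.8 -199.7   71. ]
TL [ 422.7 -129.5   10. ]
TR [ 491.4 -130.7   10. ]
BL [ 420.  -276.6   10. ]
BR [ 489.5 -280.2   10. ]
[511.55317485 -43.99707542 100.        ] [583.26378689 -48.70212949 100.        ] 71.86479954140059 [547.40848087 -46.34960246 100.        ]
t 5.15 tcp [ 464.2 -150.9  230.7] zhead -0.29 shift [187.1 -52.9 -21.5] grip 58.5 F [0.3 0.7 0.7]
turn tool x 0.51
[0.031, -0.009, -0.004, 0.1, 0.06], [0.031, -0.009, -0.004, 0.1, 0.06], [0.031, -0.009, -0.004, 0.1, 0.06], [0.031, -0.009, -0.004, 0.1, 0.06], [0.031, -0.009, -0.004, 0.1, 0.06], [0.031, -0.009, -0.004, 0.1, 0.06],
```

{"method": "send_rows", "body": {
  "commands": [
    [[0.015,-0.027,-0.004,0,0.06],[0.025,-0.026,-0.004,0,0.06],[0.035,0,-0.003,0,0.06],[0.035,0,-0.003,0,0.06],[0,0,0,0,0.06]]
  ]
}}

```text
time: 5.57
tool_pos: [463.3, -204.3, 119.7]
tcp_rot: [-0.126, 1.479, -0.13]
contact_force: [-1.9, 0.1, -0.7]
grip_width: 60.0
```

Run:
```python
from p2 import *
shot('wrist','w7.png')
plan2([458.5,-204,43],-0.8,0.06,step=30)
```

```text
t 5.62 tcp [ 464.7 -204.8  122.6] zhead -0.15 shift [ 78.6   1.8 -13.7] grip 59.6 F [ 0.  -0.7  1.1]
turn tool x 0.65
[0.026, 0.001, -0.005, 0.2, 0.06], [0.026, 0.001, -0.005, 0.2, 0.06], [0.026, 0.001, -0.005, 0.2, 0.06],
```

View pics/w7.png

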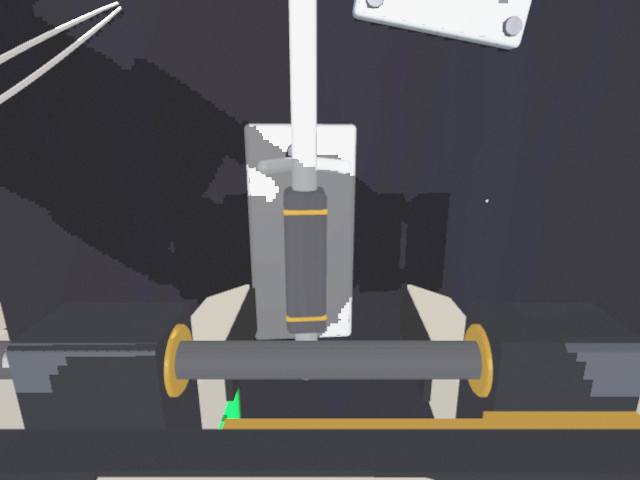

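{"method": "send_rows", "body": {
  "commands": [
    [[0.026,0,-0.005,0.3,0.06],[0.026,0.001,-0.005,0.3,0.06],[0.026,0,-0.004,0,0.06],[0,0,0,0,0.06]]
  ]
}}

```text
time: 5.95
tool_pos: [465.6, -203.9, 50.1]
tcp_rot: [-0.173, 1.463, -0.182]
contact_force: [-0.5, 0.5, -0.7]
grip_width: 59.6
```

Run:
```python
from p2 import *
shot('wrist','w8.png')
plan2([458.5,-204,43],-0.8,0.06,step=30)
```

```text
t 6.0 tcp [ 467.1 -204.7   52.4] zhead -0.42 shift [ 8.4  0.8 -9.6] grip 59.9 F [0.2 0.6 1.3]
turn tool x 0.38
[0.008, 0.001, -0.01, 0.4, 0.06],
```

View pics/w8.png

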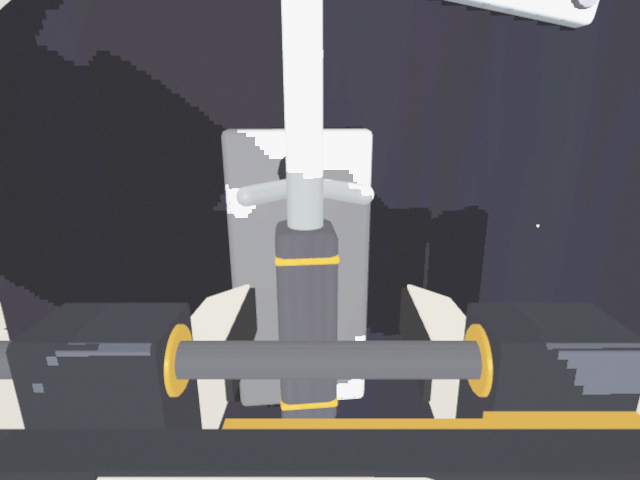

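{"method": "send_rows", "body": {
  "commands": [
    [[0.004,0,-0.005,0.4,0.06],[0.004,0.001,-0.004,0,0.06],[0,0,0,0,0.06]]
  ]
}}

```text
time: 6.25
tool_pos: [462.9, -204.4, 49.3]
tcp_rot: [-0.206, 1.45, -0.22]
contact_force: [0.2, 0.5, 0.4]
grip_width: 59.8
```

Run:
```python
from p2 import *
plan2([459,-204,43],-0.8,0.06,step=30)
print(pose()[1].round(3))
```

```text
t 6.25 tcp [ 462.9 -204.4   49.3] zhead -0.69 shift [ 5.8  0.5 -4.6] grip 59.8 F [0.2 0.5 0.4]
turn tool x 0.11
[0.006, 0.001, -0.005, 0.1, 0.06], 
[[ 0.118  0.015  0.993]
 [-0.026  1.    -0.012]
 [-0.993 -0.025  0.118]]
```

{"method": "send_rows", "body": {
  "commands": [
    [[-0.03,0,0.003,0,0.06],[-0.03,0,0.003,0,0.06],[-0.03,0,0.003,0,0.06]]
  ]
}}

```text
time: 6.5
tool_pos: [458.6, -200.4, 140.1]
tcp_rot: [-0.177, 1.458, -0.191]
contact_force: [1.1, -0.7, -0.7]
grip_width: 60.1
```

Run:
```python
from p2 import *
go([459,-204,43],-0.8);print(pose()[1].round(3)); optics.capture('wrist');print(pose()[1].round(3)); optics.capture('wrist');print(pose()[1].round(3)); go([459,-204,43],-0.8)
```

```text
t 6.5 tcp [ 458.6 -200.4  140.1] zhead -0.75 shift [ 96.6  -1.7 -10.3] grip 60.1 F [ 1.1 -0.7 -0.7]
turn tool x 0.05
[[ 0.11   0.015  0.994]
 [-0.021  1.    -0.013]
 [-0.994 -0.02   0.111]]
[[ 0.12   0.015  0.993]
 [-0.027  1.    -0.012]
 [-0.992 -0.026  0.12 ]]
[[ 0.12   0.015  0.993]
 [-0.028  1.    -0.012]
 [-0.992 -0.026  0.121]]
t 6.6 tcp [ 461.8 -202.4  144.4] zhead -0.69 shift [100.3   1.1 -15.1] grip 59.9 F [ 0.8 -0.4  0.7]
turn tool x 0.11
```

Run:
```python
from p2 import *
plan2([459.3,-204.3,43],-0.8,0.06,n=4)
```

```text
t 6.6 tcp [ 461.8 -202.4  144.4] zhead -0.69 shift [100.4   0.8 -14.7] grip 59.9 F [ 0.8 -0.4  0.7]
turn tool x 0.11
[0.025, 0.0, -0.004, 0.0, 0.06], [0.025, 0.0, -0.004, 0.0, 0.06], [0.025, 0.0, -0.004, 0.0, 0.06], [0.025, 0.0, -0.004, 0.0, 0.06],
```

Decelerating descent to avoid lock-in of transients.

{"method": "send_rows", "body": {
  "commands": [
    [[0.028,0,-0.004,0,0.06],[0.028,0,-0.004,0,0.06],[0.022,0.001,-0.004,0,0.06],[0.013,0,-0.002,0,0.06],[0.006,0,-0.001,0,0.06]]
  ]
}}

```text
time: 7.02
tool_pos: [464.0, -207.4, 52.1]
tcp_rot: [-0.267, 1.427, -0.281]
contact_force: [-1.0, -0.3, 0.2]
grip_width: 60.1
```

Run:
```python
from p2 import *
optics.capture('wrist')
plan2([459.3,-204.3,43],-0.8,0.06);print(pose()[1].round(3))
```

```text
t 7.07 tcp [ 463.5 -207.2   51.6] zhead -0.62 shift [ 7.8  3.1 -5.4] grip 60.1 F [-0.4  0.4 -0.4]
turn tool x 0.18
[0.008, 0.003, -0.005, 0.2, 0.06], 
[[ 0.137  0.016  0.99 ]
 [-0.039  0.999 -0.011]
 [-0.99  -0.037  0.137]]
```

{"method": "send_rows", "body": {
  "commands": [
    [[-0.04,0,0.005,0,0.06],[-0.04,0,0.005,0,0.06],[0,0,0,0,0.06]]
  ]
}}

```text
time: 7.32
tool_pos: [461.3, -203.4, 132.6]
tcp_rot: [-0.244, 1.436, -0.258]
contact_force: [1.3, -0.4, 0.6]
grip_width: 59.9
```

Run:
```python
from p2 import *
print(pose()[1].round(3)[:,0],monitor.get_obs()['joint_positions'])
optics.capture('wrist');optics.capture('wrist')
plan2([459.3,-204.3,43],-0.8,0.06);print(pose()[1].round(3)[:,0],monitor.get_obs()['joint_positions'],monitor.get_obs()['tau'])
```

```text
[ 0.13  -0.034 -0.991] [-0.59598455  0.33909276  1.83081914  0.05945378  0.84544703 -0.61819615]
t 7.42 tcp [ 459.2 -202.2  128.2] zhead -0.72 shift [ 84.6   0.4 -10.5] grip 60.3 F [ 0.4  0.2 -0.3]
turn tool x 0.08
[0.028, 0.0, -0.004, 0.0, 0.06], [0.028, 0.0, -0.004, 0.0, 0.06], [0.028, 0.0, -0.004, 0.0, 0.06], 
[ 0.125 -0.031 -0.992] [-0.59627043  0.34412439  1.83733984  0.05968393  0.83983323 -0.61893663] [ 3.57807451e-02 -4.07016706e+01 -2.16006589e+01  2.08312743e-01
 -3.17289429e-01  4.29092324e-02]
```

{"method": "send_rows", "body": {
  "commands": [
    [[0,0,0,0,0.06],[0,0,0,0,0.06],[0,0,0,0,0.06],[0,0,0,0,0.06]]
  ]
}}

```text
time: 7.75
tool_pos: [457.8, -201.3, 126.3]
tcp_rot: [-0.22, 1.445, -0.234]
contact_force: [-0.0, 0.6, -0.2]
grip_width: 60.0
```

Run:
```python
from p2 import *
print(monitor.get_obs()['tool_pos'],pose()[1].round(3)[:,0],monitor.get_obs()['joint_positions'])
```

```text
[ 457.75636414 -201.30620242  126.28577129] [ 0.122 -0.029 -0.992] [-0.59634064  0.34573262  1.84111832  0.05977876  0.83794107 -0.61912652]
```

Run:
```python
from p2 import *
plan2([459,-204.3,42],-0.8,0.06,n=3)
```

```text
t 7.75 tcp [ 457.8 -201.3  126.3] zhead -0.74 shift [83.9 -0.7 -9. ] grip 60.0 F [-0.   0.6 -0.2]
turn tool x 0.06
[0.028, -0.0, -0.003, 0.0, 0.06], [0.028, -0.0, -0.003, 0.0, 0.06], [0.028, -0.0, -0.003, 0.0, 0.06],
```

{"method": "send_rows", "body": {
  "commands": [
    [[0.03,0.001,-0.005,0,0.06],[0.03,0.001,-0.005,0,0.06],[0.028,0.001,-0.005,0,0.06]]
  ]
}}

```text
time: 8.0
tool_pos: [457.8, -203.5, 39.2]
tcp_rot: [-0.254, 1.433, -0.269]
contact_force: [0.1, 0.1, -0.3]
grip_width: 59.9
```

Run:
```python
from p2 import *
optics.capture('wrist');optics.capture('wrist')
plan2([459.3,-204.3,43],-0.8,0.06);print(pose()[1].round(3))
```

```text
t 8.1 tcp [ 454.5 -201.3   36. ] zhead -0.74 shift [-6.3 -3.1  5.7] grip 60.1 F [0.1 0.3 0.1]
turn tool x 0.06
[-0.006, -0.003, 0.006, 0.1, 0.06], 
[[ 0.123  0.016  0.992]
 [-0.03   0.999 -0.013]
 [-0.992 -0.028  0.124]]
```

{"method": "send_rows", "body": {
  "commands": [
    [[-0.006,-0.003,0.005,0,0.06]]
  ]
}}

```text
time: 8.18
tool_pos: [457.3, -203.2, 41.5]
tcp_rot: [-0.209, 1.448, -0.224]
contact_force: [-0.2, 0.1, 1.0]
grip_width: 59.9
```

Run:
```python
from p2 import *
optics.capture('wrist');shot('wrist','w9.png')
plan2([459.3,-204.3,43],-0.8,0.06);print(pose()[1].round(3)[:,0])
```

```text
t 8.28 tcp [ 460.2 -205.2   44.4] zhead -0.73 shift [ 1.3  1.  -1.1] grip 59.8 F [0.5 0.7 0.9]
turn tool x 0.07
[0.001, 0.001, -0.001, 0.1, 0.06], 
[ 0.126 -0.032 -0.992]
```

View pics/w9.png

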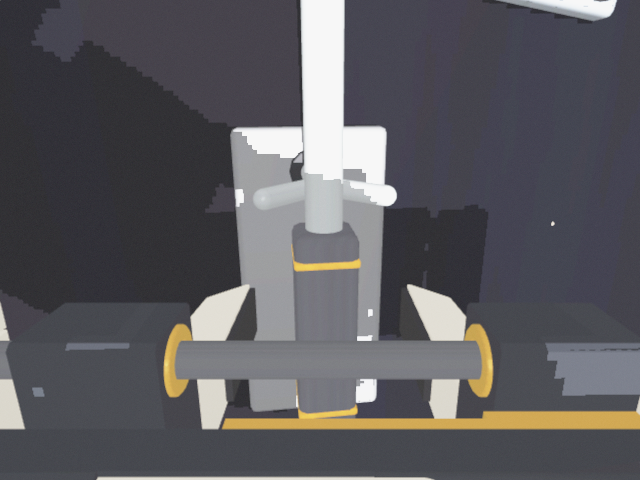

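{"method": "send_rows", "body": {
  "commands": [
    [[0,0,0,0,0.0],[0,0,0,0,0.0],[0,0,0,0,0.0],[0,0,0,0,0.0],[0,0,0,0,0.0],[0,0,0,0,0.0],[0,0,0,0,0.0],[0,0,0,0,0.0]]
  ]
}}

```text
time: 8.95
tool_pos: [459.5, -206.0, 49.6]
tcp_rot: [-0.254, 1.439, -0.266]
contact_force: [-0.6, -0.8, 1.0]
grip_width: 21.8
```

Run:
```python
from p2 import *
optics.capture('wrist')
o,c=shot('wrist','w10.png'); pickle.dump((o,c),open('w10.pkl','wb'))
plan2([459.3,-204.3,43],-0.8,0.06);print(pose()[1].round(3))
```

```text
t 9.05 tcp [ 459.5 -206.    49.4] zhead -0.58 shift [ 6.3  1.9 -1. ] grip 22.0 F [-3.2  0.5 -0.2]
turn tool x 0.22
[0.006, 0.002, -0.001, 0.2, 0.06], 
[[ 0.127  0.014  0.992]
 [-0.035  0.999 -0.01 ]
 [-0.991 -0.033  0.127]]
```

View pics/w10.png

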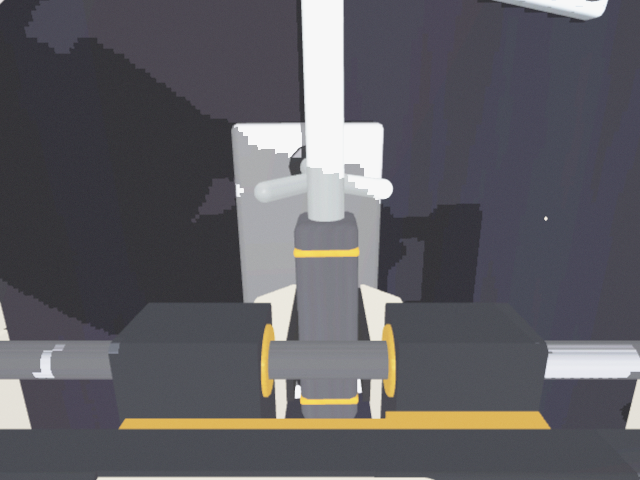

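```bash
cat >> p2.py <<'E'
def off():
    R=Ro.from_matrix(pickle.load(open('grip.pkl','rb'))[1]).as_matrix(); p=pickle.load(open('grip.pkl','rb'))[0]
    return R.T@(np.array([457,-204,60.])-p)
def tcp_for(g,zdir):
    p,R=pose(); h=np.degrees(np.arctan2(R[1,2],R[0,2])); Rn=Ro.from_euler('z',zdir-h,degrees=True).as_matrix()@R
    return np.array(g)-Rn@off()
I=np.array([545,-53,100.]); u=np.array([.158,.987,0]); v=np.array([.987,-.158,0])
E
python3 - <<'E'
from p2 import *
pickle.dump(pose(),open('grip.pkl','wb')); print(off())
plan2(tcp_for([457,-212,112],-.6),-.6,0.0,n=2)
plan2(tcp_for(I-205*u+[0,0,5],-9.1),-9.1,0.0)
E
```

```text
[-10.86119099   1.60407743  -1.15609204]
t 9.05 tcp [ 459.5 -206.    49.4] zhead -0.58 shift [-51.3  -9.7   6.7] grip 22.0 F [-3.2  0.5 -0.2]
turn tool x 0.02
[-0.026, -0.005, 0.003, 0.0, 0.0], [-0.026, -0.005, 0.003, 0.0, 0.0], 
t 9.05 tcp [ 459.5 -206.    49.4] zhead -0.58 shift [-35.8 -52.3  61.1] grip 22.0 F [-3.2  0.5 -0.2]
turn tool x 8.52
[-0.012, -0.017, 0.02, 2.8, 0.0], [-0.012, -0.016, 0.021, 2.8, 0.0], [-0.012, -0.015, 0.022, 2.8, 0.0],
```

{"method": "send_rows", "body": {
  "commands": [
    [[-0.026,0,0.003,0,0],[-0.028,0,0.003,0,0],[0,-0.017,0.012,2.8,0],[0,-0.016,0.018,2.8,0],[0,-0.015,0.02,2.8,0]]
  ]
}}

```text
time: 9.47
tool_pos: [502.4, -251.7, 110.9]
tcp_rot: [-0.068, 1.448, -0.23]
contact_force: [0.5, 0.1, -3.8]
grip_width: 22.0
```

Run:
```python
from p2 import *
optics.capture('wrist')
o,c=shot('wrist','w11.png'); pickle.dump((o,c),open('w11.pkl','wb'))
plan2(tcp_for(I-205*u,-9.1),-9.1,0.0);print(pose()[1].round(3))
p,R=pose(); print('tip est',p+R@(off()+[0,190,0]))
```

```text
t 9.57 tcp [ 505.2 -254.5  111.3] zhead -9.23 shift [23.  -1.1  7.1] grip 21.9 F [ 0.1  0.6 -3.3]
turn tool x -0.13
[0.023, -0.001, 0.007, -0.1, 0.0], 
[[ 0.124  0.162  0.979]
 [-0.031  0.987 -0.159]
 [-0.992 -0.011  0.127]]
tip est [533.70604091 -64.89464672 119.74742528]
```

View pics/w11.png

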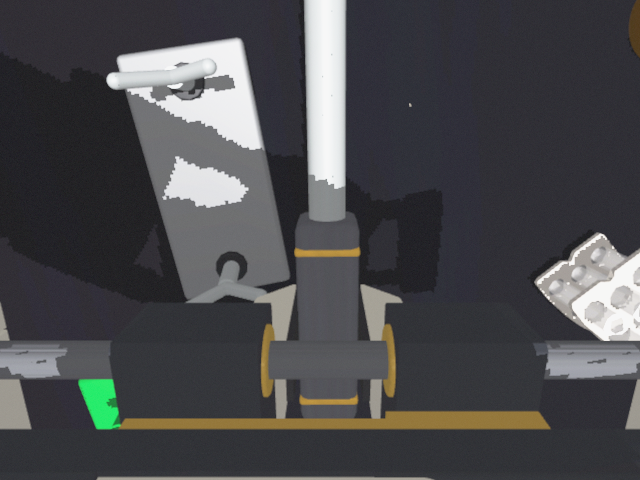

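{"method": "send_rows", "body": {
  "commands": [
    [[0.018,-0.001,0.007,0,0]]
  ]
}}

```text
time: 9.65
tool_pos: [514.9, -257.9, 96.2]
tcp_rot: [-0.097, 1.44, -0.259]
contact_force: [1.5, 0.7, -4.0]
grip_width: 22.1
```

```bash
cat >> p2.py <<'E'
def tip():
    p0,R0=pickle.load(open('grip.pkl','rb')); d=R0.T@np.array([.012,1,0]); p,R=pose(); g=p+R@off(); print('grip',g.round(1),'tip',(g+190*(R@d)).round(1),'dir',(R@d).round(3)); return g+190*(R@d)
E
python3 - <<'E'
from p2 import *
optics.capture('wrist')
s,S=shot('scene','sc12.png'); _,D=shot('side','si12.png')
cv2.imwrite('pics/sc12z.png',cv2.resize(S['color'][200:300,220:380],None,fx=5,fy=5,interpolation=cv2.INTER_CUBIC))
cv2.imwrite('pics/si12z.png',cv2.resize(D['color'][220:320,300:430],None,fx=6,fy=6,interpolation=cv2.INTER_CUBIC))
pickle.dump((S,D),open('12.pkl','wb'))
plan2(tcp_for(I-205*u,-9.1),-9.1,0.0);print(pose()[1].round(3)); t=tip(); print(proj(S,t),proj(D,t))
E
```

```text
t 9.8 tcp [ 513.3 -256.4   92.8] zhead -9.21 shift [ 3.6 -0.8  1.2] grip 21.7 F [-0.2  0.8 -2.8]
turn tool x -0.11
[0.004, -0.001, 0.001, -0.1, 0.0], 
[[ 0.121  0.161  0.98 ]
 [-0.029  0.987 -0.159]
 [-0.992 -0.01   0.124]]
grip [ 511.1 -254.3  103.4] tip [541.3 -66.7 107.9] dir [0.159 0.987 0.024]
[305.46283898 249.17327475] [337.94106027 243.99995249]
```

View pics/sc12z.png

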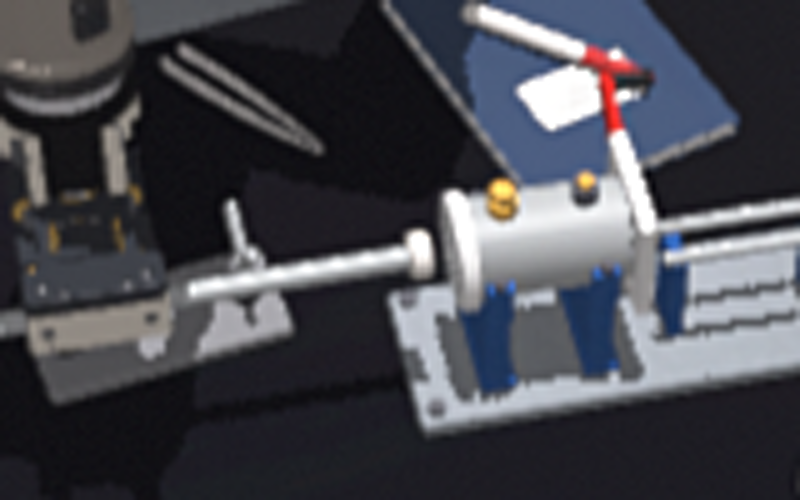

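View pics/si12z.png

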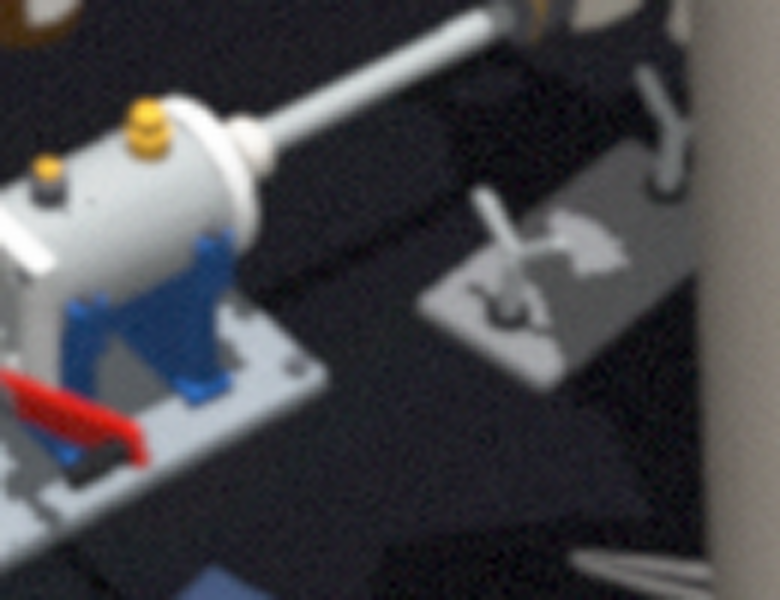

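Run:
```python
from p2 import *
S,D=pickle.load(open('12.pkl','rb'))
print('pad',tri(S,(304.4,250.8),D,(342,244.5)))
print('I',proj(S,I),proj(D,I),'scene flange visible c',(220+455/5,200+250/5))
th=np.linspace(0,2*np.pi,24)
for C,n,(x0,y0,f) in ((S,'sc12',(220,200,5)),(D,'si12',(300,220,6))):
    im=cv2.imread(f'pics/{n}z.png')
    for r in(20.5,34):
        for t in th:
            q=proj(C,I+r*np.cos(t)*v+np.array([0,0,r*np.sin(t)])); cv2.circle(im,(int((q[0]-x0)*f),int((q[1]-y0)*f)),3,(0,255,0),-1)
    cv2.imwrite(f'pics/{n}o.png',im)
```

```text
pad [539.03806335 -72.30827894 102.45739001]
I [310.42920203 250.58491597] [332.88738782 248.43198874] scene flange visible c (311.0, 250.0)
```

View pics/sc12o.png

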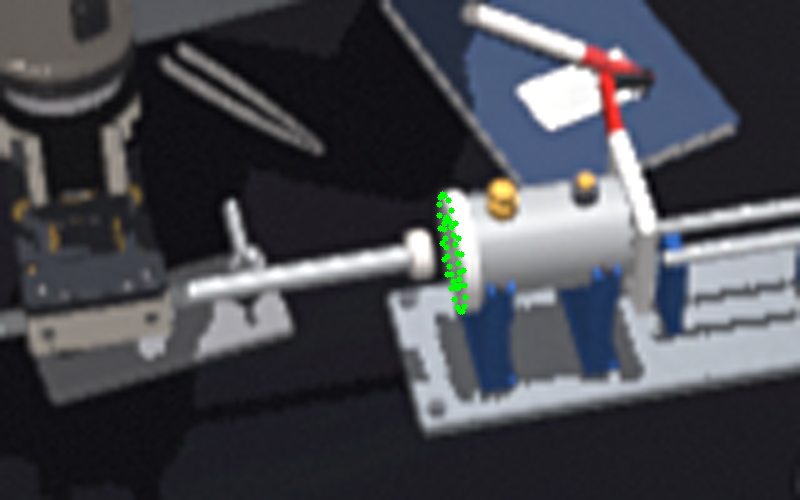

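View pics/si12o.png

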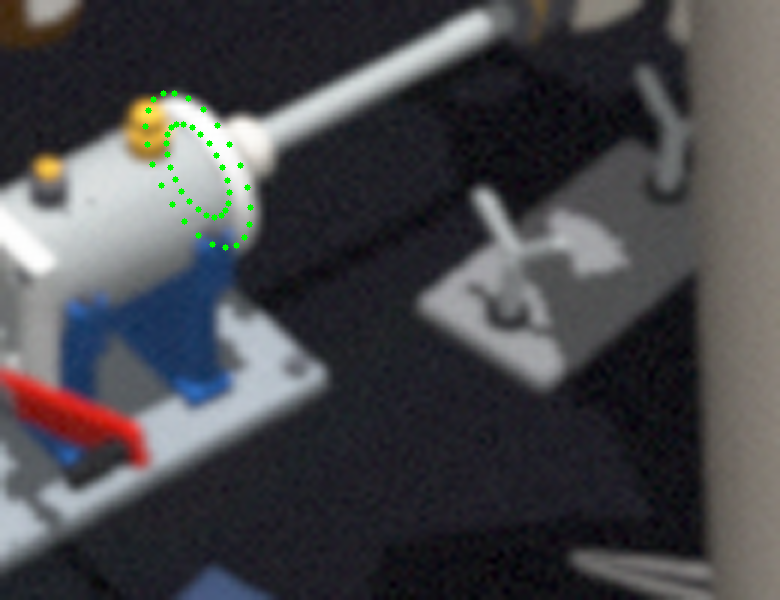

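{"method": "send_rows", "body": {
  "commands": [
    [[0.004,0.002,0.002,0,0],[0,0.014,0,0,0],[0,0.014,0,0,0]]
  ]
}}

```text
time: 10.05
tool_pos: [519.5, -227.4, 88.6]
tcp_rot: [-0.078, 1.447, -0.241]
contact_force: [-0.6, 0.0, -3.8]
grip_width: 21.9
```

Run:
```python
from p2 import *
optics.capture('wrist')
s,S=shot('scene','sc13.png'); _,D=shot('side','si13.png')
a=cv2.resize(S['color'][220:280,280:350],None,fx=6,fy=6,interpolation=cv2.INTER_CUBIC);b=cv2.resize(D['color'][220:280,310:370],None,fx=6,fy=6,interpolation=cv2.INTER_CUBIC)
cv2.imwrite('pics/13.png',np.hstack([a,b]))
go(I,-9.1);tip(); print('axis err',[round(float(x),1) for x in ((tip()-I)@v,(tip()-I)@u)])
```

```text
t 10.2 tcp [ 519.7 -226.9   88.8] zhead -9.16 shift [-13.2 175.6  -1.3] grip 21.9 F [-0.  -1.3 -4.3]
turn tool x -0.06
grip [ 517.5 -224.8   99.4] tip [547.6 -37.2 103.8] dir [0.158 0.987 0.023]
grip [ 517.5 -224.8   99.4] tip [547.6 -37.2 103.8] dir [0.158 0.987 0.023]
grip [ 517.5 -224.8   99.4] tip [547.6 -37.2 103.8] dir [0.158 0.987 0.023]
axis err [0.1, 16.0]
```

View pics/13.png

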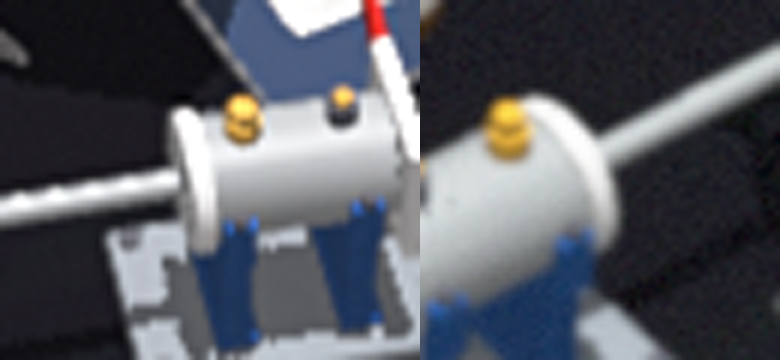

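{"method": "send_rows", "body": {
  "commands": [
    [[0,0.012,0,0,0],[0,0.012,0,0,0],[0,0.012,0,0,0]]
  ]
}}

```text
time: 10.45
tool_pos: [526.3, -194.9, 89.9]
tcp_rot: [-0.125, 1.441, -0.287]
contact_force: [-1.5, -8.4, -2.6]
grip_width: 21.6
```

Run:
```python
from p2 import *
go(I,-9.1);t=tip(); print('axis err',[round(float(x),1) for x in ((t-I)@v,(t-I)@u)])
```

```text
t 10.45 tcp [ 526.3 -194.9   89.9] zhead -9.26 shift [-12.9 142.9  -3. ] grip 21.6 F [-1.5 -8.4 -2.6]
turn tool x -0.16
grip [ 524.1 -192.8  100.5] tip [554.6  -5.2 103.8] dir [0.161 0.987 0.017]
axis err [1.9, 48.7]
```

{"method": "send_rows", "body": {
  "commands": [
    [[0,0.012,0,0,0],[0,0.012,0,0,0],[0,0.012,0,0,0],[0,0.012,0,0,0]]
  ]
}}

```text
time: 10.78
tool_pos: [534.5, -149.8, 90.9]
tcp_rot: [-0.184, 1.436, -0.346]
contact_force: [-0.1, -1.5, -2.8]
grip_width: 21.8
```

Run:
```python
from p2 import *
go(I,-9.1);t=tip(); print('axis err',[round(float(x),1) for x in ((t-I)@v,(t-I)@u)]);print(pose()[1].round(3))
o,c=shot('wrist','w14.png')
```

```text
t 10.78 tcp [ 534.5 -149.8   90.9] zhead -9.22 shift [-12.1  96.9  -4. ] grip 21.8 F [-0.1 -1.5 -2.8]
turn tool x -0.12
grip [ 532.3 -147.5  101.5] tip [562.9  40.  103.1] dir [0.161 0.987 0.008]
axis err [3.0, 94.6]
[[ 0.127  0.163  0.978]
 [-0.046  0.986 -0.159]
 [-0.991 -0.025  0.132]]
```

View pics/w14.png

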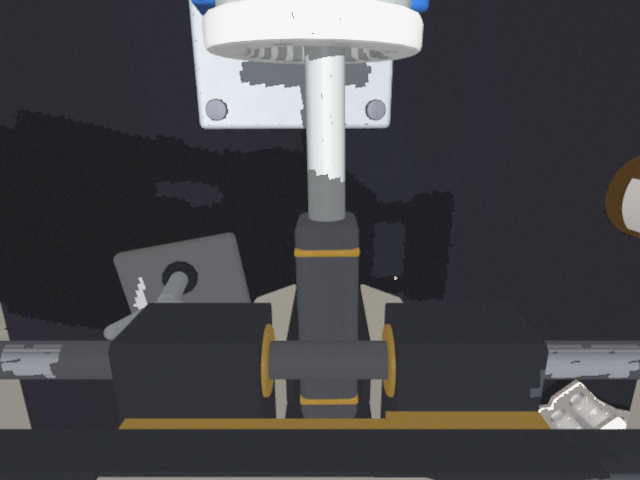

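{"method": "send_rows", "body": {
  "commands": [
    [[0.001,0.01,-0.002,0,0],[0,0.01,-0.001,0,0],[0,0.01,0,0,0],[0,0.008,0,0,0]]
  ]
}}

```text
time: 11.17
tool_pos: [538.5, -107.6, 89.1]
tcp_rot: [-0.176, 1.434, -0.339]
contact_force: [0.2, -1.3, -3.3]
grip_width: 22.0
```

Run:
```python
from p2 import *
go(I,-9.1);t=tip(); print('axis err',[round(float(x),1) for x in ((t-I)@v,(t-I)@u)]);print(pose()[1].round(3))
_,D=shot('side','si15.png')
cv2.imwrite('pics/15.png',cv2.resize(D['color'][230:340,230:390],None,fx=5,fy=5,interpolation=cv2.INTER_CUBIC))
go(I,-9.1)
```

```text
t 11.17 tcp [ 538.5 -107.6   89.1] zhead -9.28 shift [-12.4  54.6  -0.8] grip 22.0 F [ 0.2 -1.3 -3.3]
turn tool x -0.18
grip [ 536.2 -105.3   99.7] tip [566.9  82.2 101.4] dir [0.162 0.987 0.009]
axis err [0.3, 136.9]
[[ 0.128  0.164  0.978]
 [-0.045  0.986 -0.16 ]
 [-0.991 -0.024  0.134]]
t 11.22 tcp [ 538.4 -106.2   89. ] zhead -9.23 shift [-12.4  53.3  -0.6] grip 21.8 F [ 0.7  1.  -3.1]
turn tool x -0.13
```

View pics/15.png

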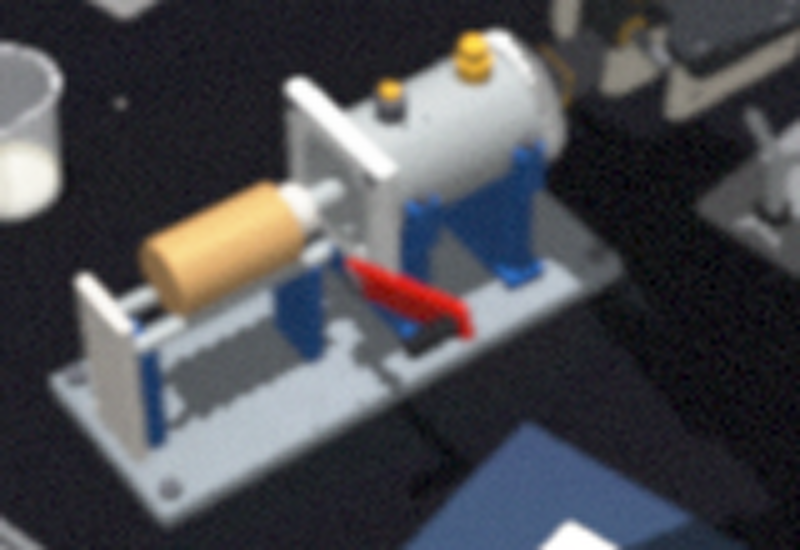

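{"method": "send_rows", "body": {
  "commands": [
    [[0,-0.018,0,0,0],[0,-0.022,0,0,0],[0,-0.022,0,0,0],[0,-0.022,0,0,0]]
  ]
}}

```text
time: 11.55
tool_pos: [524.8, -184.1, 90.2]
tcp_rot: [-0.156, 1.439, -0.308]
contact_force: [0.5, 0.4, -2.5]
grip_width: 21.7
```

Run:
```python
from p2 import *
optics.capture('wrist')
go(I,-9.1);t=tip(); print('axis err',[round(float(x),1) for x in ((t-I)@v,(t-I)@u)])
```

```text
t 11.6 tcp [ 524.8 -188.1   90.5] zhead -8.71 shift [-12.6 136.3   0.7] grip 21.8 F [ 0.9 -4.6 -2.4]
turn tool x 0.39
grip [ 522.6 -185.9  101.1] tip [551.5   1.9 103. ] dir [0.152 0.988 0.01 ]
axis err [-2.3, 55.2]
```

{"method": "send_rows", "body": {
  "commands": [
    [[0.001,-0.022,0.001,0.2,0],[0,-0.024,0.001,0.2,0],[0,-0.024,0,0,0],[0,-0.012,0,0,0]]
  ]
}}

```text
time: 11.93
tool_pos: [513.1, -270.5, 90.9]
tcp_rot: [-0.155, 1.439, -0.314]
contact_force: [-0.1, 0.4, -3.5]
grip_width: 22.0
```

Run:
```python
from p2 import *
optics.capture('wrist')
o,c=shot('side','si16.png')
cv2.imwrite('pics/16.png',cv2.resize(c['color'][220:340,230:430],None,fx=4,fy=4,interpolation=cv2.INTER_CUBIC))
go(I,-9.1);t=tip(); print('axis err',[round(float(x),1) for x in ((t-I)@v,(t-I)@u)]);print(pose()[1].round(3))
plan2(tcp_for([457,-206,112],-.6),-.6,0.0)
```

```text
t 12.03 tcp [ 513.1 -270.    90.8] zhead -9.12 shift [-13.9 219.1  -1.7] grip 21.9 F [-0.2  0.8 -3.3]
turn tool x -0.02
grip [ 510.9 -267.8  101.4] tip [541.1 -80.2 103.9] dir [0.159 0.987 0.013]
axis err [0.4, -27.5]
[[ 0.125  0.161  0.979]
 [-0.04   0.987 -0.157]
 [-0.991 -0.02   0.13 ]]
t 12.03 tcp [ 513.1 -270.    90.8] zhead -9.12 shift [-19.7  52.5 -60.9] grip 21.9 F [-0.2  0.8 -3.3]
turn tool x -8.52
[-0.007, 0.018, -0.02, -2.8, 0.0], [-0.007, 0.018, -0.019, -2.8, 0.0], [-0.007, 0.019, -0.018, -2.8, 0.0],
```

View pics/16.png

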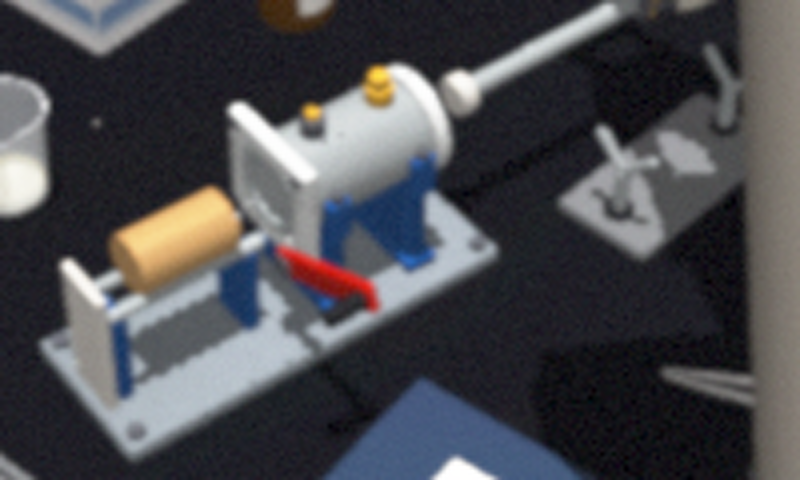

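{"method": "send_rows", "body": {
  "commands": [
    [[-0.012,0.015,-0.019,-2.8,0],[-0.006,0.018,-0.019,-2.8,0],[-0.003,0.019,-0.019,-2.9,0]]
  ]
}}

```text
time: 12.28
tool_pos: [461.4, -211.3, 102.1]
tcp_rot: [-0.301, 1.437, -0.313]
contact_force: [0.6, -0.2, -2.0]
grip_width: 21.6
```

Run:
```python
from p2 import *
optics.capture('wrist')
o,c=shot('wrist','w17.png')
plan2(tcp_for([457,-205,85],-.6),-.6,0.0)
tip(); print(pose()[1].round(3))
```

```text
t 12.38 tcp [ 458.3 -207.8  101.1] zhead -0.46 shift [26.6  1.7 -2.1] grip 21.9 F [-0.7 -0.4 -3.7]
turn tool x 0.14
[0.027, 0.002, -0.002, 0.1, 0.0], 
grip [ 455.8 -205.8  111.7] tip [457.8 -15.8 111.2] dir [ 0.01   1.    -0.002]
[[ 0.121  0.012  0.993]
 [-0.037  0.999 -0.008]
 [-0.992 -0.035  0.122]]
```

View pics/w17.png

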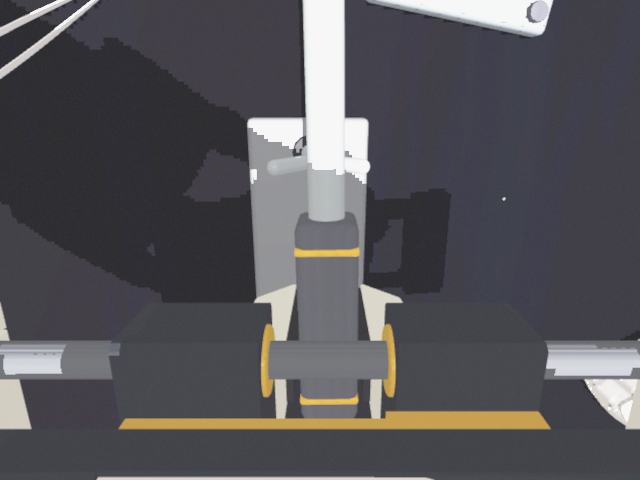

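{"method": "send_rows", "body": {
  "commands": [
    [[0.025,0.002,-0.002,0,0]]
  ]
}}

```text
time: 12.47
tool_pos: [462.2, -207.2, 80.0]
tcp_rot: [-0.302, 1.434, -0.311]
contact_force: [2.1, -1.6, -3.3]
grip_width: 22.1
```

Run:
```python
from p2 import *
optics.capture('wrist')
o,c=shot('wrist','w18.png')
plan2(tcp_for([457,-205,63],-.6),-.6,0.0)
tip()
```

```text
t 12.57 tcp [ 457.6 -204.    73.8] zhead -0.42 shift [21.5 -2.3 -0.7] grip 22.1 F [-1.4  0.8 -3.5]
turn tool x 0.18
[0.022, -0.002, -0.001, 0.2, 0.0], 
grip [ 455.2 -202.    84.4] tip [456.9 -12.   84.7] dir [0.009 1.    0.001]
```

View pics/w18.png

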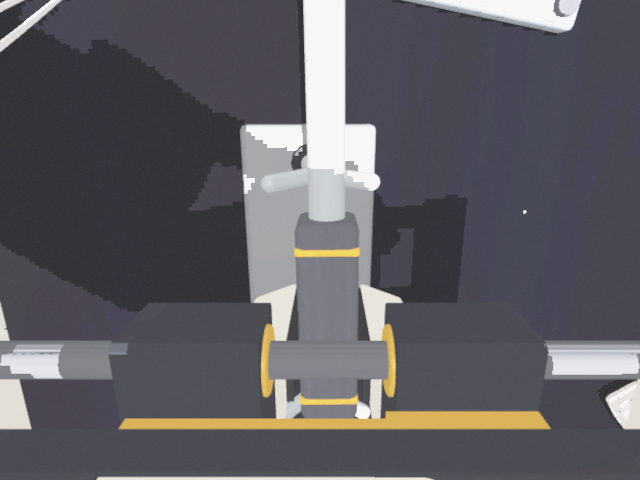

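{"method": "send_rows", "body": {
  "commands": [
    [[0.012,-0.002,0.001,0.2,0],[0.01,0,0,0,0]]
  ]
}}

```text
time: 12.73
tool_pos: [462.5, -206.1, 53.3]
tcp_rot: [-0.262, 1.448, -0.274]
contact_force: [-1.0, 0.6, -3.1]
grip_width: 22.2
```

Run:
```python
from p2 import *
optics.capture('wrist')
o,c=shot('wrist','w19.png')
plan2(tcp_for([457,-205,60],-.6),-.6,0.0)
tip();o,c=shot('side','si19.png')
cv2.imwrite('pics/19.png',cv2.resize(c['color'][200:300,320:450],None,fx=6,fy=6,interpolation=cv2.INTER_CUBIC))
```

```text
t 12.83 tcp [ 461.9 -205.8   52.7] zhead -0.57 shift [ 3.  -1.1 -2.9] grip 21.7 F [-0.1  0.2 -3.7]
turn tool x 0.03
[0.003, -0.001, -0.003, 0.0, 0.0], 
grip [ 459.5 -203.9   63.3] tip [461.7 -13.9  63.8] dir [0.012 1.    0.002]
```

View pics/w19.png

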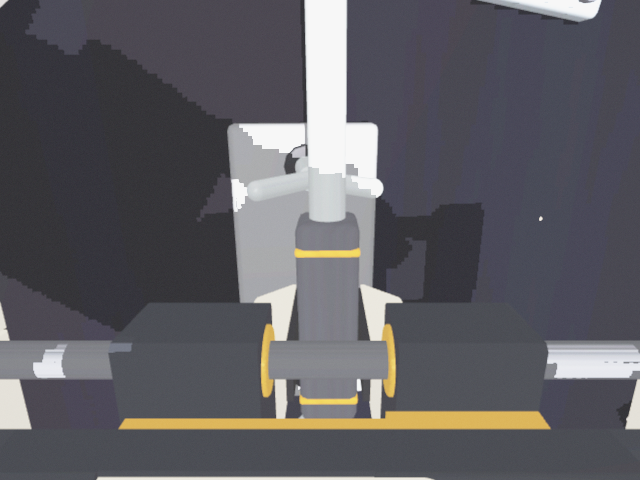

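View pics/19.png

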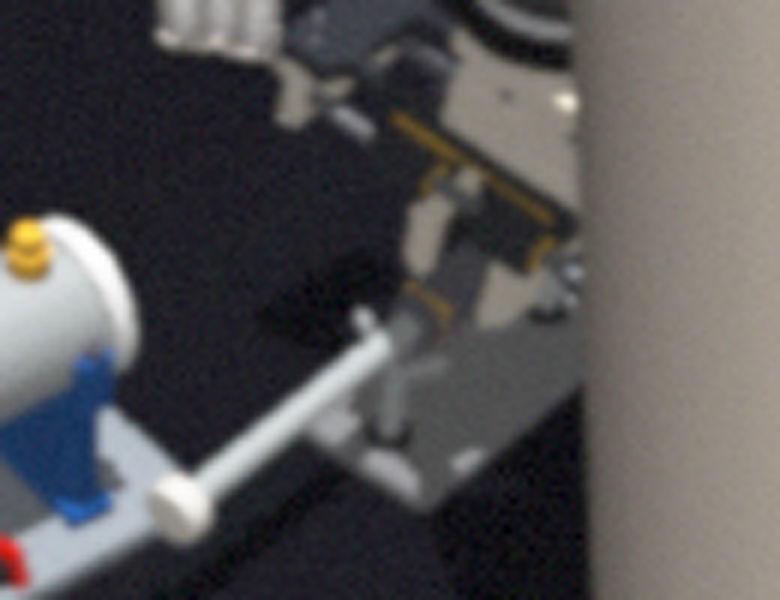

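{"method": "send_rows", "body": {
  "commands": [
    [[0.003,-0.001,-0.003,0,0]]
  ]
}}

```text
time: 12.97
tool_pos: [460.4, -207.5, 50.8]
tcp_rot: [-0.264, 1.447, -0.275]
contact_force: [-1.5, 1.2, -0.8]
grip_width: 21.7
```

Run:
```python
from p2 import *
optics.capture('wrist');optics.capture('wrist')
plan2(tcp_for([457,-205,60],-.6),-.6,0.0)
tip();
```

```text
t 13.07 tcp [ 459.2 -207.2   50. ] zhead -0.58 shift [0.6 0.3 0.2] grip 21.7 F [ 0.1  0.2 -2.7]
turn tool x 0.02
[0.001, 0.0, 0.0, 0.0, 0.0], 
grip [ 456.8 -205.3   60.6] tip [459.  -15.3  61. ] dir [0.012 1.    0.002]
```

{"method": "send_rows", "body": {
  "commands": [
    [[0.002,0,0,0,0],[0,0,0,0,0.03],[0,0,0,0,0.04],[0,0,0,0,0.05],[0,0,0,0,0.06]]
  ]
}}

```text
time: 13.48
tool_pos: [460.9, -208.7, 50.9]
tcp_rot: [-0.272, 1.443, -0.285]
contact_force: [0.6, -0.4, 0.4]
grip_width: 43.6
```

Run:
```python
from p2 import *
o,c=shot('wrist','w20.png');go([459,-205,130],-.6);print(pose()[1].round(3))
```

```text
t 13.53 tcp [ 460.9 -208.7   50.8] zhead -0.63 shift [-78.9   0.9   7.8] grip 48.0 F [-0.  0.  1.]
turn tool x -0.03
[[ 0.122  0.015  0.992]
 [-0.036  0.999 -0.011]
 [-0.992 -0.034  0.122]]
```

View pics/w20.png

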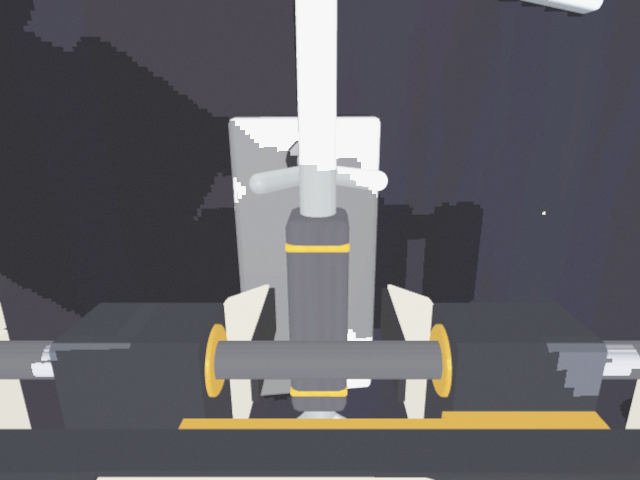

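{"method": "send_rows", "body": {
  "commands": [
    [[-0.02,0,0.002,0,0.06],[-0.035,0,0.004,0,0.06],[-0.04,0,0.005,0,0.06],[-0.02,0,0.003,0,0.06]]
  ]
}}

```text
time: 13.87
tool_pos: [458.0, -203.1, 165.5]
tcp_rot: [-0.239, 1.456, -0.253]
contact_force: [0.4, -0.6, 0.8]
grip_width: 59.6
```

Run:
```python
from p2 import *
o,c=shot('wrist','w21.png');
s,S=shot('side','si21.png')
cv2.imwrite('pics/21.png',cv2.resize(S['color'][200:340,220:450],None,fx=3.4,fy=3.4,interpolation=cv2.INTER_CUBIC))
print(pose()[1].round(3))
plan2([565,110,220],-9.1,0.06)
```

```text
[[ 0.115  0.016  0.993]
 [-0.031  0.999 -0.012]
 [-0.993 -0.029  0.115]]
t 13.97 tcp [ 459.  -203.7  165.8] zhead -0.7 shift [-51.4 313.6 107.7] grip 60.1 F [-0.2  0.1 -0.1]
turn tool x 8.4
[-0.006, 0.035, 0.012, 0.9, 0.06], [-0.006, 0.035, 0.011, 0.9, 0.06], [-0.006, 0.035, 0.011, 0.9, 0.06], [-0.006, 0.035, 0.01, 0.9, 0.06], [-0.006, 0.036, 0.01, 0.9, 0.06], [-0.006, 0.036, 0.009, 0.9, 0.06], [-0.006, 0.036, 0.009, 0.9, 0.06], [-0.006, 0.036, 0.008, 0.9, 0.06], [-0.006, 0.036, 0.007, 0.9, 0.06],
```

View pics/w21.png

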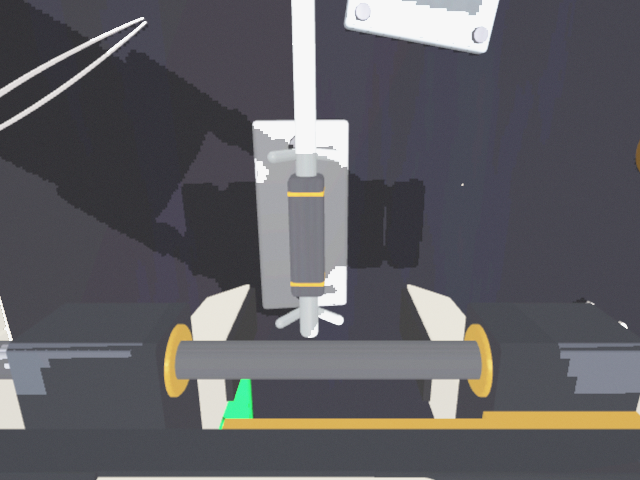

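View pics/21.png

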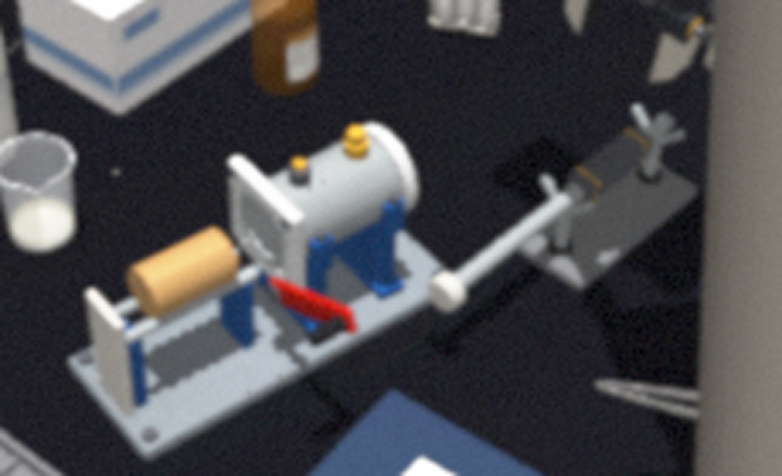

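Run:
```python
from p2 import *
plan2([573,112,215],-9.1,0.06,n=10)
```

```text
t 13.97 tcp [ 459.  -203.7  165.8] zhead -0.7 shift [-45.6 315.9 115. ] grip 60.1 F [-0.2  0.1 -0.1]
turn tool x 8.4
[-0.005, 0.032, 0.012, 0.8, 0.06], [-0.005, 0.032, 0.011, 0.8, 0.06], [-0.005, 0.032, 0.011, 0.8, 0.06], [-0.005, 0.032, 0.01, 0.8, 0.06], [-0.005, 0.032, 0.01, 0.8, 0.06], [-0.005, 0.032, 0.009, 0.8, 0.06], [-0.005, 0.032, 0.009, 0.8, 0.06], [-0.005, 0.033, 0.008, 0.8, 0.06], [-0.005, 0.033, 0.008, 0.8, 0.06], [-0.005, 0.033, 0.007, 0.8, 0.06],
```

{"method": "send_rows", "body": {
  "commands": [
    [[-0.022,0.02,0.006,0.8,0.06],[-0.022,0.03,0.008,0.8,0.06],[-0.005,0.036,0.012,0.8,0.06],[0,0.036,0.012,0.8,0.06],[0,0.036,0.012,0.8,0.06],[0,0.036,0.012,0.8,0.06],[0,0.036,0.012,0.8,0.06],[0,0.033,0.012,0.8,0.06],[0,0.03,0.012,0.8,0.06],[0,0.02,0.01,0.8,0.06]]
  ]
}}

```text
time: 14.8
tool_pos: [587.4, 110.1, 214.5]
tcp_rot: [-0.115, 1.458, -0.285]
contact_force: [0.8, -0.9, -0.2]
grip_width: 60.2
```

Run:
```python
from p2 import *
optics.capture('wrist')
o,c=shot('wrist','w22.png');pickle.dump((o,c),open('w22.pkl','wb'));print(pose()[1].round(3))
plan2([573,112,150],-9.1,0.06)
```

```text
[[ 0.108  0.167  0.98 ]
 [-0.031  0.986 -0.165]
 [-0.994 -0.013  0.111]]
t 14.9 tcp [587.8 110.3 213.9] zhead -9.55 shift [ 61.9   0.  -21.9] grip 60.3 F [ 0.1 -0.5  0.2]
turn tool x -0.45
[0.031, 0.0, -0.011, -0.2, 0.06], [0.031, 0.0, -0.011, -0.2, 0.06],
```

View pics/w22.png

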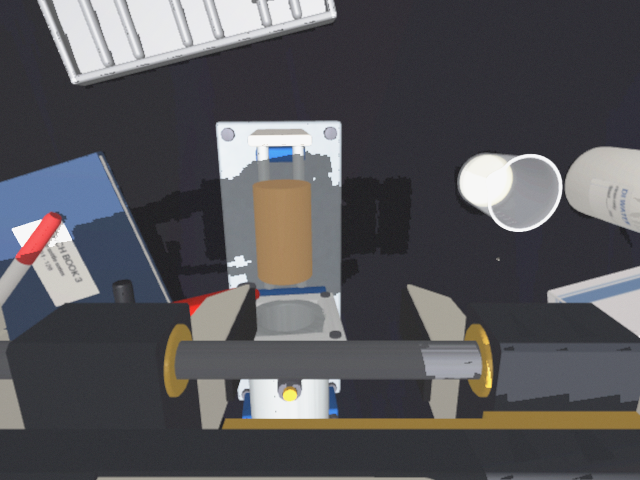

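Run:
```python
from p2 import *
o,c=pickle.load(open('w22.pkl','rb'));W=wcam(o,c)
for n,p,z in [('L far',(255,200),97.5),('R far',(311.5,200),97.5),('L near',(257,270),97.5),('R near',(312,270),97.5),('near end',(284,283),112),('far end',(283,184),112),('stop',(280,145),100)]:
    X=onz(W,p,z); print(n,X.round(1),'v,u from I',((X-I)@v).round(1),((X-I)@u).round(1))
```

```text
L far [557.5 140.4  97.5] v,u from I -18.2 192.8
R far [594.1 133.2  97.5] v,u from I 19.1 191.6
L near [548.   91.9  97.5] v,u from I -19.9 143.5
R near [585.4  83.7  97.5] v,u from I 18.3 141.4
near end [565.3  84.4 112. ] v,u from I -1.6 138.8
far end [578.  149.8 112. ] v,u from I 0.5 205.4
stop [580.8 172.4 100. ] v,u from I -0.3 228.2
```

{"method": "send_rows", "body": {
  "commands": [
    [[0.031,0.001,-0.011,-0.2,0.06],[0.033,0.001,-0.008,-0.2,0.06],[0.033,0.001,-0.006,0,0.06]]
  ]
}}

```text
time: 15.15
tool_pos: [578.7, 114.6, 117.0]
tcp_rot: [-0.088, 1.445, -0.245]
contact_force: [-0.3, 0.1, 0.1]
grip_width: 60.2
```

Run:
```python
from p2 import *
optics.capture('wrist')
o,c=shot('wrist','w23.png');print(pose()[1].round(3))
plan2([572.8,115.6,91],-9.3,0.06)
```

```text
[[ 0.108  0.158  0.982]
 [-0.032  0.987 -0.155]
 [-0.994 -0.014  0.111]]
t 15.25 tcp [574.1 114.  112. ] zhead -8.98 shift [20.6  1.7 -3.9] grip 60.2 F [ 0.4  0.9 -0.7]
turn tool x 0.32
[0.021, 0.002, -0.004, 0.3, 0.06],
```

View pics/w23.png

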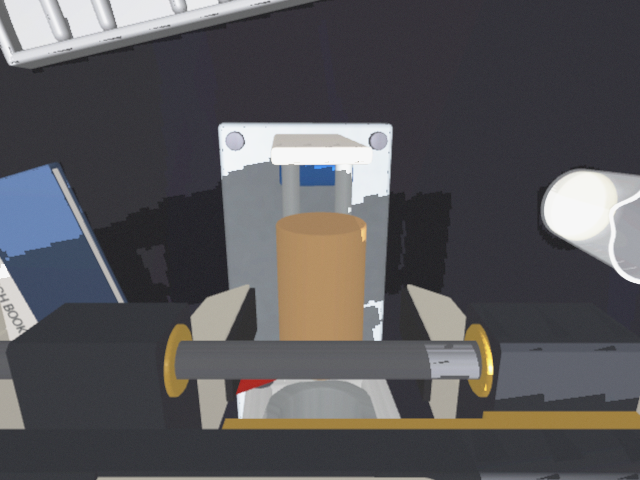

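{"method": "send_rows", "body": {
  "commands": [
    [[0.01,0.001,-0.003,0.3,0.06],[0.009,0.001,-0.002,0,0.06]]
  ]
}}

```text
time: 15.42
tool_pos: [572.5, 114.7, 94.0]
tcp_rot: [-0.123, 1.457, -0.287]
contact_force: [-0.3, -0.4, 0.2]
grip_width: 60.3
```

Run:
```python
from p2 import *
optics.capture('wrist');o,c=shot('wrist','w24.png')
plan2([572.8,115.6,91],-9.3,0.06)
```

```text
t 15.52 tcp [572.8 114.9  94. ] zhead -9.33 shift [ 3.   0.7 -0.5] grip 60.2 F [-0.6 -0.9 -0.8]
turn tool x -0.03
[0.003, 0.001, -0.0, -0.0, 0.06],
```

View pics/w24.png

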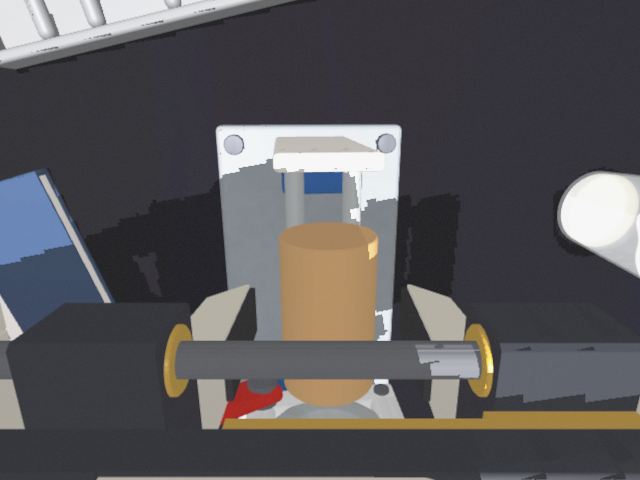

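{"method": "send_rows", "body": {
  "commands": [
    [[0.004,0.001,0,0,0],[0,0,0,0,0],[0,0,0,0,0],[0,0,0,0,0],[0,0,0,0,0],[0,0,0,0,0]]
  ]
}}

```text
time: 16.02
tool_pos: [572.6, 115.8, 94.3]
tcp_rot: [-0.116, 1.458, -0.28]
contact_force: [0.1, 0.4, -2.3]
grip_width: 36.7
```

Run:
```python
from p2 import *
optics.capture('wrist');o,c=shot('wrist','w25.png')
go([572.8,115.6,91],-9.3);print(pose()[1].round(3)); pickle.dump(pose(),open('cg.pkl','wb'))
```

```text
t 16.12 tcp [573.  115.8  94.2] zhead -9.37 shift [ 3.2 -0.2 -0.5] grip 36.2 F [-0.4 -0.1 -1.3]
turn tool x -0.07
[[ 0.109  0.164  0.98 ]
 [-0.031  0.986 -0.162]
 [-0.994 -0.013  0.113]]
```

View pics/w25.png

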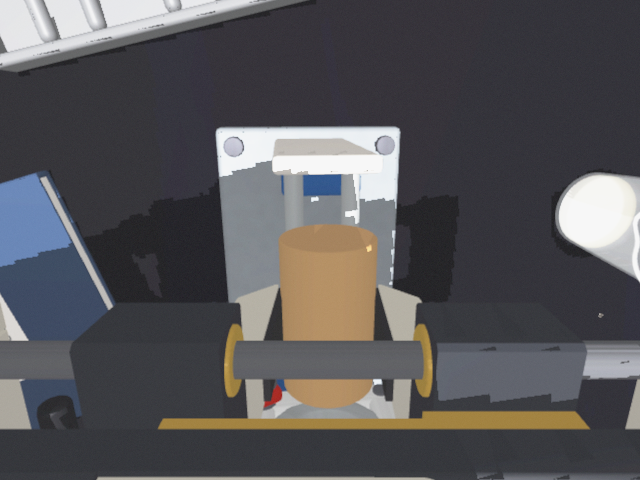

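{"method": "send_rows", "body": {
  "commands": [
    [[0,0,0,0,0.055],[0,0,0,0,0.055],[0,0,0,0,0.055],[0.007,0,-0.001,0,0.055]]
  ]
}}

```text
time: 16.45
tool_pos: [575.5, 115.7, 89.4]
tcp_rot: [-0.096, 1.451, -0.261]
contact_force: [0.0, 0.1, -0.3]
grip_width: 54.1
```

Run:
```python
from p2 import *
optics.capture('wrist')
go([572.5,115.8,87],-9.3)
```

```text
t 16.5 tcp [574.2 115.5  87.1] zhead -9.38 shift [-0.1  0.  -1.7] grip 54.6 F [-0.   0.5 -1. ]
turn tool x -0.08
```

{"method": "send_rows", "body": {
  "commands": [
    [[0,0,-0.001,0,0],[0,0,0,0,0],[0,0,0,0,0],[0,0,0,0,0],[0,0,0,0,0],[0,0,0,0,0]]
  ]
}}

```text
time: 17.0
tool_pos: [573.3, 115.4, 85.9]
tcp_rot: [-0.109, 1.454, -0.274]
contact_force: [1.1, -0.1, -1.2]
grip_width: 36.1
```

Run:
```python
from p2 import *
optics.capture('wrist');o,c=shot('wrist','w26.png')
go([572.8,115.6,91],-9.3);print(pose()[1].round(3)); pickle.dump(pose(),open('cg.pkl','wb'))
```

```text
t 17.1 tcp [573.3 115.5  85.9] zhead -9.38 shift [-5.1  0.   0.1] grip 36.4 F [ 0.3  0.4 -0.8]
turn tool x -0.08
[[ 0.112  0.164  0.98 ]
 [-0.031  0.986 -0.162]
 [-0.993 -0.013  0.115]]
```

View pics/w26.png

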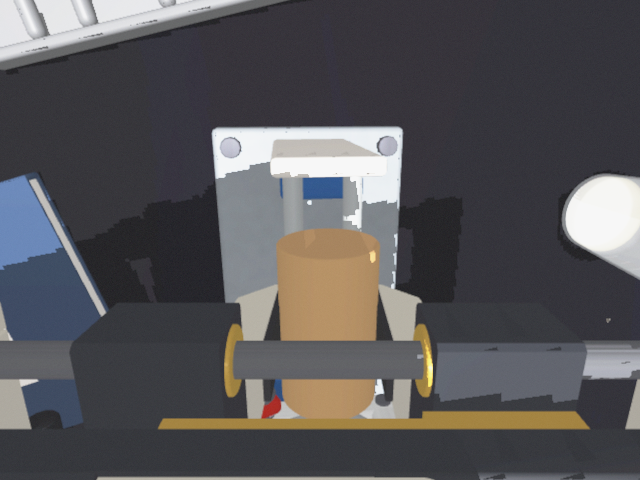

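{"method": "send_rows", "body": {
  "commands": [
    [[0,0,0,0,0.05],[0,0,0,0,0.05],[0,0,0,0,0.05],[-0.006,0,0.001,0,0.05]]
  ]
}}

```text
time: 17.43
tool_pos: [572.2, 115.5, 91.0]
tcp_rot: [-0.12, 1.458, -0.284]
contact_force: [-1.3, -0.2, 1.2]
grip_width: 49.7
```

Run:
```python
from p2 import *
optics.capture('wrist')
go([572.8,115.8,91],-9.3)
```

```text
t 17.48 tcp [573.4 115.6  93. ] zhead -9.38 shift [ 1.9  0.1 -0.8] grip 49.7 F [1.2 0.2 1.6]
turn tool x -0.08
```

{"method": "send_rows", "body": {
  "commands": [
    [[0.002,0,-0.001,0,0],[0,0,0,0,0],[0,0,0,0,0],[0,0,0,0,0],[0,0,0,0,0],[0,0,0,0,0]]
  ]
}}

```text
time: 17.98
tool_pos: [572.7, 115.9, 92.0]
tcp_rot: [-0.105, 1.454, -0.269]
contact_force: [-0.1, -0.2, 1.2]
grip_width: 36.3
```

Run:
```python
from p2 import *
optics.capture('wrist')
go([572.8,115.6,91],-9.3);print(pose()[1].round(3)); pickle.dump(pose(),open('cg.pkl','wb'))
p,R=pose(); print('core in tool',R.T@(np.array([572,115.8,97.5])-p))
plan2(p+[0,0,60],-9.3,0.0)
```

```text
t 18.03 tcp [572.7 115.9  92.1] zhead -9.38 shift [ 1.1 -0.3 -0. ] grip 36.6 F [-0.1  0.5  0.1]
turn tool x -0.08
[[ 0.113  0.164  0.98 ]
 [-0.031  0.986 -0.162]
 [-0.993 -0.012  0.116]]
core in tool [-5.45980547 -0.29324826 -0.06686289]
t 18.03 tcp [572.7 115.9  92.1] zhead -9.38 shift [-59.6  -0.7   7. ] grip 36.6 F [-0.1  0.5  0.1]
turn tool x -0.08
[-0.03, -0.0, 0.003, -0.0, 0.0], [-0.03, -0.0, 0.003, -0.0, 0.0],
```

{"method": "send_rows", "body": {
  "commands": [
    [[-0.012,0,0.001,0,0],[-0.022,0,0.003,0,0],[-0.024,0,0.003,0,0]]
  ]
}}

```text
time: 18.28
tool_pos: [568.9, 116.1, 145.2]
tcp_rot: [-0.154, 1.467, -0.318]
contact_force: [0.3, -0.2, -1.6]
grip_width: 36.1
```

Run:
```python
from p2 import *
optics.capture('wrist');o,c=shot('wrist','w27.png')
print(pose()[1].round(3))
plan2([473.4,285,150],3.9,0.0)
```

```text
[[ 0.108  0.164  0.98 ]
 [-0.031  0.986 -0.162]
 [-0.994 -0.013  0.112]]
t 18.38 tcp [572.  116.4 149.2] zhead -9.38 shift [ -16.8  150.1 -123.8] grip 36.2 F [ 0.   0.2 -1.2]
turn tool x -13.28
[-0.003, 0.03, -0.025, -2.7, 0.0], [-0.003, 0.031, -0.023, -2.7, 0.0], [-0.003, 0.032, -0.022, -2.7, 0.0], [-0.003, 0.033, -0.02, -2.7, 0.0], [-0.003, 0.034, -0.019, -2.7, 0.0],
```

View pics/w27.png

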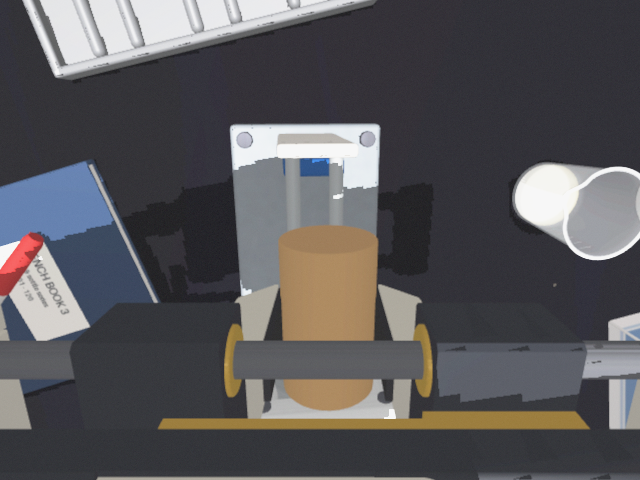

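{"method": "send_rows", "body": {
  "commands": [
    [[-0.006,0.028,-0.02,-2.7,0],[-0.006,0.026,-0.022,-2.7,0],[-0.003,0.026,-0.02,-2.7,0],[0,0.025,-0.018,-2.7,0],[0,0.016,-0.012,-2.5,0]]
  ]
}}

```text
time: 18.8
tool_pos: [488.4, 243.9, 146.6]
tcp_rot: [-0.372, 1.458, -0.304]
contact_force: [-0.5, 0.3, -1.9]
grip_width: 36.1
```

Run:
```python
from p2 import *
optics.capture('wrist');o,c=shot('wrist','w28.png');pickle.dump((o,c),open('w28.pkl','wb'))
print(pose()[1].round(3))
plan2([473.4,298,100],3.9,0.0)
```

```text
[[ 0.106 -0.067  0.992]
 [-0.034  0.997  0.071]
 [-0.994 -0.041  0.103]]
t 18.9 tcp [487.5 244.2 146.3] zhead 4.07 shift [ 42.6  56.5 -15. ] grip 36.3 F [-0.2  0.5 -2. ]
turn tool x 0.17
[0.021, 0.028, -0.007, 0.1, 0.0], [0.021, 0.028, -0.008, 0.1, 0.0],
```

View pics/w28.png

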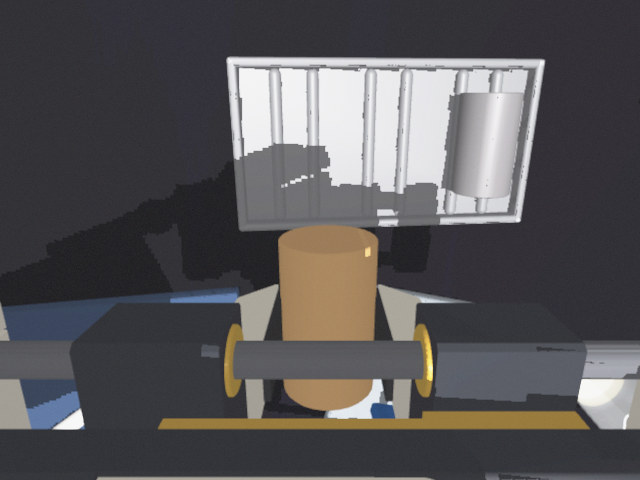

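Run:
```python
from p2 import *
o,c=pickle.load(open('w28.pkl','rb'));W=wcam(o,c)
for n,p,z in [('TL',(230,60),20),('TR',(541,61),20),('BR',(521,222),20),('BL',(240,229),20),('r0Lf',(276,75),17),('r0Rf',(313,75),17),('r0Ln',(280,212),17),('r0Rn',(317,210),17),('coreb far',(490,94),51),('coreb near',(483,190),45)]: print(n,onz(W,p,z).round(1))
p,R=pose(o); print('core', p+R@np.array([-5.46,-.3,-.07]))
```

```text
TL [430.7 346.5  20. ]
TR [630.8 362.1  20. ]
BR [642.6 252.3  20. ]
BL [437.3 238.5  20. ]
r0Lf [458.7 340.2  17. ]
r0Rf [482. 342.  17.]
r0Ln [464.5 251.2  17. ]
r0Rn [490.3 253.8  17. ]
coreb far [585.  338.1  51. ]
coreb near [595.3 279.5  45. ]
core [485.30740532 245.59842264 151.34967922]
```

Run:
```python
from p2 import *
plan2([474.2,297,75],3.9,0.0,n=4)
```

```text
t 18.9 tcp [487.5 244.2 146.3] zhead 4.07 shift [ 67.6  56.5 -16.8] grip 36.3 F [-0.2  0.5 -2. ]
turn tool x 0.17
[0.017, 0.014, -0.004, 0.0, 0.0], [0.017, 0.014, -0.004, 0.0, 0.0], [0.017, 0.014, -0.004, 0.0, 0.0], [0.017, 0.014, -0.004, 0.0, 0.0],
```

{"method": "send_rows", "body": {
  "commands": [
    [[0,0.02,-0.004,0,0],[0.01,0.02,-0.004,0,0],[0.02,0.014,-0.005,0,0],[0.024,0.003,-0.004,0,0]]
  ]
}}

```text
time: 19.23
tool_pos: [475.8, 299.5, 88.5]
tcp_rot: [-0.333, 1.452, -0.268]
contact_force: [0.4, -0.7, -1.8]
grip_width: 36.2
```

Run:
```python
from p2 import *
optics.capture('wrist');o,c=shot('wrist','w29.png')
print(pose()[1].round(3))
plan2([474.2,297,40],3.9,0.0,step=20)
```

```text
[[ 0.104 -0.063  0.993]
 [-0.037  0.997  0.067]
 [-0.994 -0.044  0.102]]
t 19.33 tcp [472.7 296.6  84.6] zhead 3.89 shift [44.5  2.2 -3. ] grip 36.4 F [-0.2 -0.5 -1.7]
turn tool x -0.01
[0.015, 0.001, -0.001, -0.0, 0.0], [0.015, 0.001, -0.001, -0.0, 0.0], [0.015, 0.001, -0.001, -0.0, 0.0],
```

View pics/w29.png

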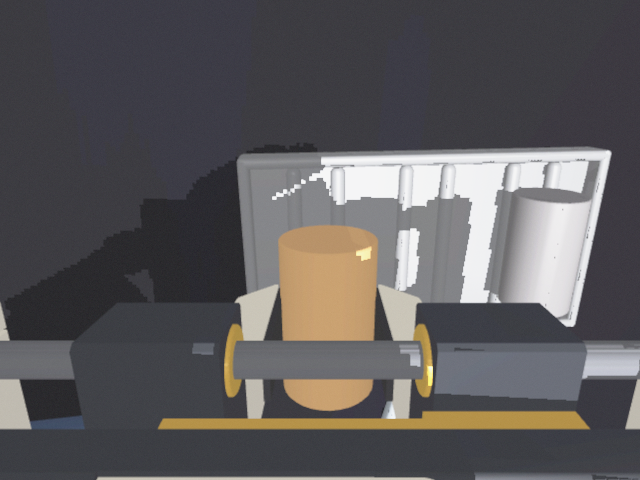

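{"method": "send_rows", "body": {
  "commands": [
    [[0.014,0,-0.001,0,0],[0.014,0,-0.001,0,0],[0.01,0,-0.001,0,0]]
  ]
}}

```text
time: 19.58
tool_pos: [476.6, 293.7, 47.7]
tcp_rot: [-0.391, 1.457, -0.327]
contact_force: [0.3, -0.1, -1.8]
grip_width: 36.2
```

Run:
```python
from p2 import *
optics.capture('wrist');o,c=shot('wrist','w30.png');pickle.dump((o,c),open('w30.pkl','wb'))
plan2([474.2,297,30],3.9,0.0,step=5); print(pose()[1].round(3))
```

```text
t 19.68 tcp [475.6 293.2  46.9] zhead 3.76 shift [16.5  4.6 -2.9] grip 36.1 F [ 0.3  0.4 -2. ]
turn tool x -0.14
[0.004, 0.001, -0.001, -0.0, 0.0], [0.004, 0.001, -0.001, -0.0, 0.0], [0.004, 0.001, -0.001, -0.0, 0.0], [0.004, 0.001, -0.001, -0.0, 0.0], 
[[ 0.105 -0.061  0.993]
 [-0.038  0.997  0.065]
 [-0.994 -0.044  0.102]]
```

View pics/w30.png

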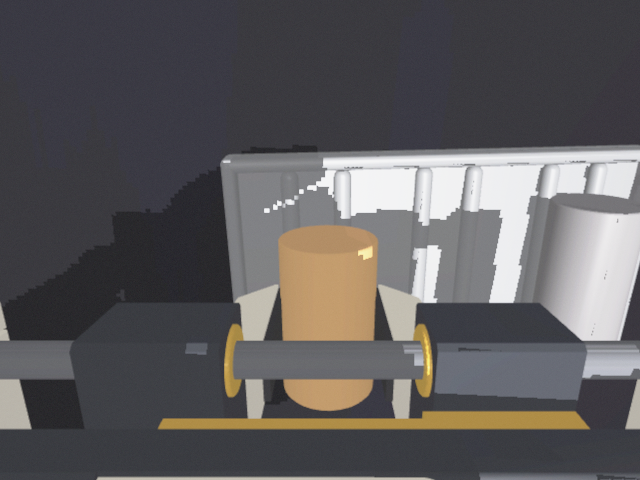

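Run:
```python
from p2 import *
o,c=pickle.load(open('w30.pkl','rb'));W=wcam(o,c)
a=onz(W,(290,185),15);b=onz(W,(343,182),15);print(a,b,(a+b)/2, (a+b)/2+(((a+b)/2)[1]-297)*np.array([.073,-1,0]))
print([onz(W,q,20).round(1) for q in [(230,163),(236,270)]])
```

```text
[458.08166872 337.836019    15.        ] [481.98403353 340.25754419  15.        ] [470.03285113 339.0467816   15.        ] [473.10226618 297.          15.        ]
[array([432.3, 347.2,  20. ]), array([434.5, 298. ,  20. ])]
```

{"method": "send_rows", "body": {
  "commands": [
    [[0.005,0.002,-0.001,0,0],[0.005,0.002,-0.001,0,0],[0.003,0.001,0,0,0]]
  ]
}}

```text
time: 19.93
tool_pos: [476.8, 297.5, 35.4]
tcp_rot: [-0.383, 1.456, -0.322]
contact_force: [0.7, -0.6, -2.2]
grip_width: 36.0
```

Run:
```python
from p2 import *
optics.capture('wrist');optics.capture('wrist')
plan2([474,297,27.5],3.9,0.0,step=5); print(pose()[1].round(3))
```

```text
t 20.03 tcp [476.6 297.5  35.2] zhead 3.65 shift [ 7.4 -0.  -3.4] grip 35.6 F [ 0.2 -0.2 -1.2]
turn tool x -0.25
[0.004, -0.0, -0.002, -0.1, 0.0], [0.004, -0.0, -0.002, -0.1, 0.0], 
[[ 0.108 -0.059  0.992]
 [-0.037  0.997  0.063]
 [-0.993 -0.043  0.106]]
```

{"method": "send_rows", "body": {
  "commands": [
    [[0.003,0,-0.003,-0.2,0],[0.002,0,-0.001,0,0]]
  ]
}}

```text
time: 20.2
tool_pos: [473.6, 297.5, 30.4]
tcp_rot: [-0.38, 1.455, -0.314]
contact_force: [-0.0, 0.0, -1.0]
grip_width: 36.6
```

Run:
```python
from p2 import *
optics.capture('wrist');optics.capture('wrist')
plan2([474,297,27.5],3.9,0.0,step=5)
```

```text
t 20.3 tcp [473.7 297.5  30.3] zhead 3.87 shift [ 2.9 -0.4 -0.1] grip 36.3 F [ 0.5  0.1 -0.9]
turn tool x -0.03
[0.003, -0.0, -0.0, -0.0, 0.0],
```

{"method": "send_rows", "body": {
  "commands": [
    [[0.002,0,0,0,0],[0.001,0,0,0,0]]
  ]
}}

```text
time: 20.47
tool_pos: [474.2, 297.5, 27.7]
tcp_rot: [-0.377, 1.455, -0.312]
contact_force: [-2.8, -2.4, 3.0]
grip_width: 36.5
```

Run:
```python
from p2 import *
optics.capture('wrist');optics.capture('wrist')
plan2([474,297,27.5],3.9,0.0,step=5); print(pose()[1].round(3)[2])
```

```text
t 20.57 tcp [474.2 297.5  27.8] zhead 3.88 shift [ 0.3 -0.5 -0.3] grip 36.1 F [-1.3 -1.1  0.5]
turn tool x -0.02
[0.0, -0.0, -0.0, -0.0, 0.0], 
[-0.993 -0.043  0.108]
```

{"method": "send_rows", "body": {
  "commands": [
    [[0.002,0,0,0,0],[0.001,0,0,0,0]]
  ]
}}

```text
time: 20.73
tool_pos: [474.3, 297.2, 27.0]
tcp_rot: [-0.38, 1.454, -0.314]
contact_force: [-5.9, -1.7, 10.7]
grip_width: 36.0
```

Run:
```python
from p2 import *
optics.capture('wrist');
o,c=shot('side','si31.png');cv2.imwrite('pics/31.png',cv2.resize(c['color'][310:430,160:290],None,fx=5,fy=5,interpolation=cv2.INTER_CUBIC))
plan2([474,297,27.5],3.9,0.0,step=5); print(pose()[1].round(3)[2])
```

```text
t 20.83 tcp [474.3 297.3  27. ] zhead 3.91 shift [-0.5 -0.3 -0.3] grip 36.2 F [-5.9 -2.8 10.7]
turn tool x 0.01
[-0.001, -0.0, -0.0, 0.0, 0.0], 
[-0.993 -0.043  0.108]
```

View pics/31.png

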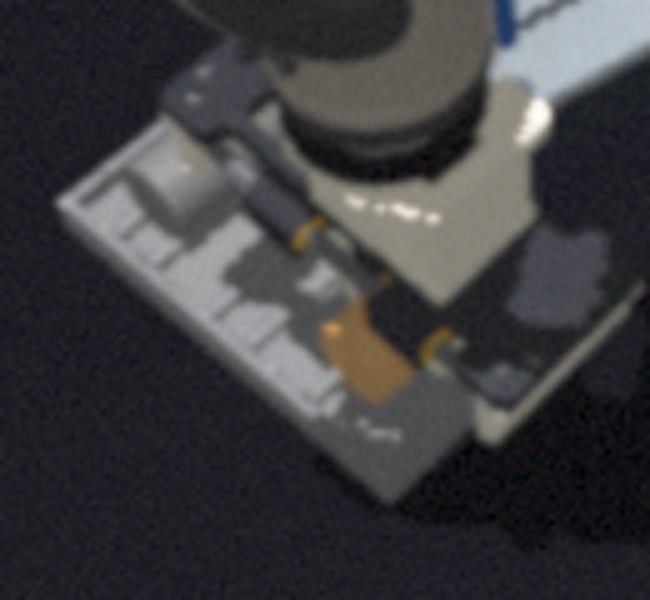

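{"method": "send_rows", "body": {
  "commands": [
    [[0,0,0,0,0],[0,0,0,0,0.038],[0,0,0,0,0.041],[0,0,0,0,0.044],[0,0,0,0,0.048],[0,0,0,0,0.05],[0,0,0,0,0.05]]
  ]
}}

```text
time: 21.42
tool_pos: [475.6, 298.0, 28.0]
tcp_rot: [-0.354, 1.452, -0.289]
contact_force: [-1.2, 0.5, 0.1]
grip_width: 49.4
```

Run:
```python
from p2 import *
o,c=shot('wrist','w32.png')
p,R=pose();plan2(p+[0,0,70],3.9,0.05,n=3)
```

```text
t 21.47 tcp [475.6 298.   28. ] zhead 3.9 shift [-69.5  -2.9   7.8] grip 50.0 F [ 0.1 -0.2  0.2]
turn tool x -0.0
[-0.023, -0.001, 0.003, -0.0, 0.05], [-0.023, -0.001, 0.003, -0.0, 0.05], [-0.023, -0.001, 0.003, -0.0, 0.05],
```

View pics/w32.png

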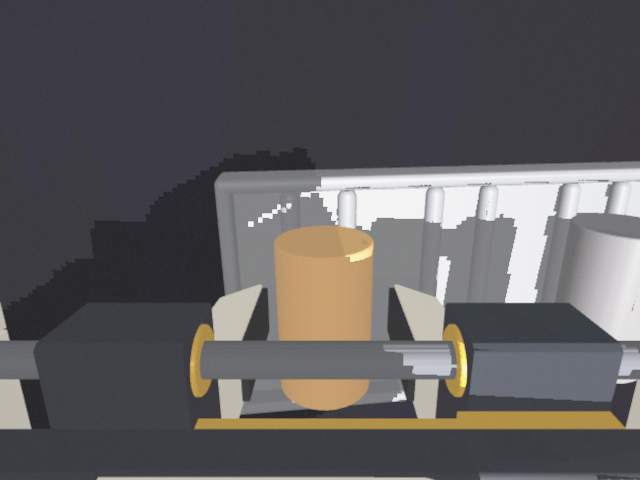

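Released and centred, no contact force. Lifting clear.

{"method": "send_rows", "body": {
  "commands": [
    [[-0.012,0,0.001,0,0.05],[-0.022,-0.001,0.003,0,0.05],[-0.03,-0.001,0.003,0,0.05],[-0.035,-0.02,0.003,0,0.05],[-0.03,-0.03,0.003,0,0.05],[-0.02,-0.02,0,0,0.05]]
  ]
}}

```text
time: 21.97
tool_pos: [473.1, 231.9, 179.5]
tcp_rot: [-0.436, 1.462, -0.365]
contact_force: [0.4, -0.3, 0.3]
grip_width: 50.0
```

Run:
```python
from p2 import *
optics.capture('wrist');o,c=shot('wrist','w33.png');W=wcam(o,c);pickle.dump((o,c),open('w33.pkl','wb'))
_,a=shot('scene','sc33.png');_,b=shot('side','si33.png')
cv2.imwrite('pics/33a.png',cv2.resize(a['color'][170:340,220:480],None,fx=3,fy=3,interpolation=cv2.INTER_CUBIC))
cv2.imwrite('pics/33b.png',cv2.resize(b['color'][170:420,160:450],None,fx=2.4,fy=2.4,interpolation=cv2.INTER_CUBIC))
go([475,240,150],3.9)
```

```text
t 22.17 tcp [472.5 232.7 177.1] zhead 4.09 shift [26.9  8.4  0.3] grip 50.1 F [ 0.5  0.3 -0.6]
turn tool x 0.19
```

View pics/w33.png

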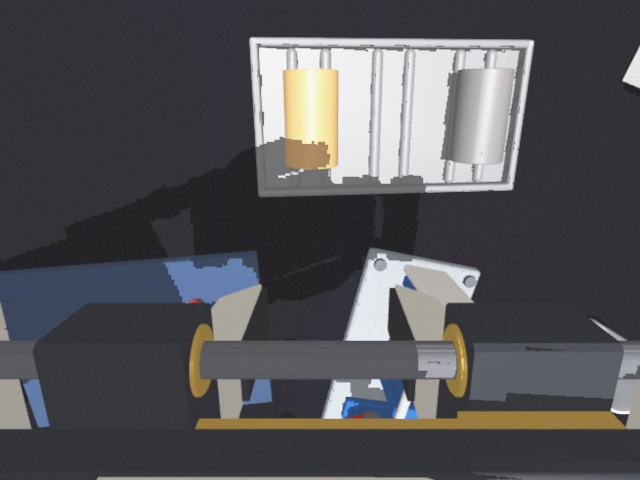

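View pics/33a.png

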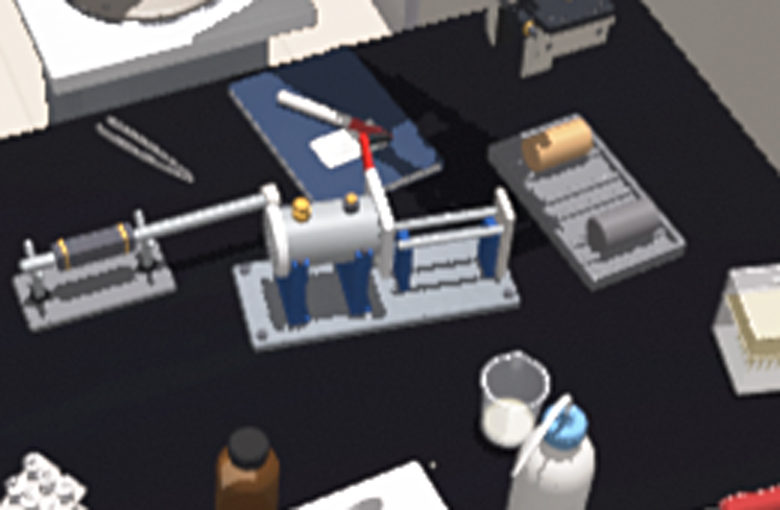

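View pics/33b.png

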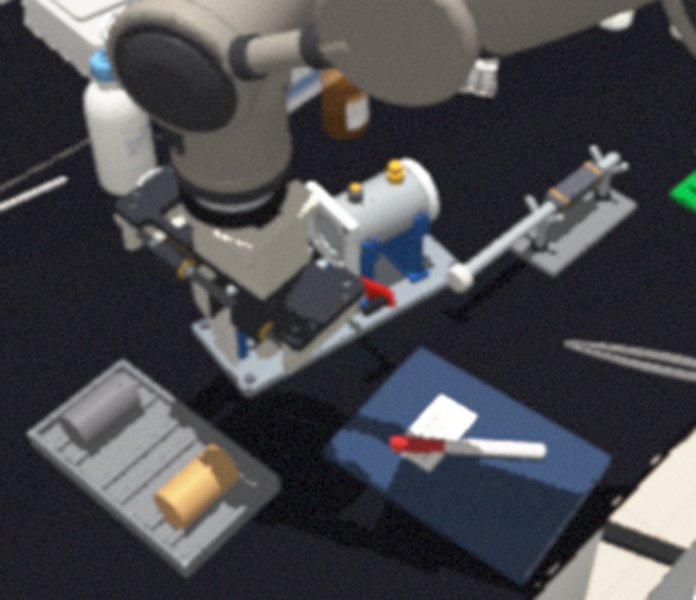

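Run:
```python
from h import *
o,c=pickle.load(open('w33.pkl','rb'));W=wcam(o,c)
for p in [(285,115),(338,115)]: print(onz(W,p,32.6).round(1))
print(onz(W,(312,70),51)[:2],onz(W,(312,164),48)[:2])
print(np.abs(monitor.get_obs()['dq']).max())
from plant import close_job
print(close_job())
```

```text
[454.6 299.3  32.6]
[491.9 301.8  32.6]
[470.52850766 328.93380653] [474.30426444 268.7073927 ]
0.035451807344988505
the job is handed in; nothing more can be done
None
```

The job is done and handed in at about 22 s of the 64 s allowed. The order was:
1. I swung the keeper fully open.
2. I pushed the core through with the rod until it lay wholly out on the rails, its near end about 28 mm past the outlet face.
3. I drew the rod out and laid it back in the grey rest.
4. I laid the core in tray channel 0, the empty one nearest the robot, and backed the arm clear.

**Last checks:**
- **Core:** the last wrist picture puts its centre at about (473, 299) mm. My estimate of the channel centre was (473.5, 297), so it lies in the channel between its ribs. It was lowered to contact and pressed with about 11 N before I released it.
- **Rod and keeper:** the final scene and side pictures show the rod lying in both forks, with the handle between them, and the keeper open.
- **Other things:** the other core, the beaker and the brown bottle look unmoved in those pictures. I did not measure their positions.
- **Forces:** the highest I saw was about 12 N in all, while seating the core.

**What did not go as planned:**
- **Tilted gripper:** while I was opening the keeper, the tool tilted by about 4.5°, rising to 7–8° by the time I gripped the rod. The moves could not correct this, so I allowed for it in every grasp and placing. The rod may lie rolled a few degrees about its own axis.
- **Core grip:** the fingers read about 36 mm on the 38 mm core. I regripped it twice before lifting, and it held without slipping.

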